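# Put the loose sockets away in the touch-latch drawer

## Robot

A 6-joint arm with a two-finger parallel gripper is mounted at the origin on the work surface. World frame = base frame: x ahead of the robot, y to its left, z up, the work surface at z = 0. Lengths are in mm, angles in degrees, forces in N, time in s.
With the tool pointing down it reaches from about 300 to 1000 mm from the base axis. Payload 5.1 kg.
Tool frame: the origin (TCP) lies midway between the tips of the shut fingers; the grasp point (between the pads) lies 19 mm behind it (r.hold_point_z is the y of the grasp point in the tool frame, in mm); y points along the fingers, z is the direction in which the jaws open and shut, and the axes are right-handed (so a half turn about y gives the same grasp; the last joint's range is limited). The gripper opens to 95 mm and grips with 3 to 60 N. Pads are 20 mm wide; open, the fingers measure 119 mm over their backs; the gripper's body (75 mm by 180 mm) begins 59 mm behind the grasp point.
Start: joints at [-4.733, 7.093, 94.555, -0, 78.352, -4.733], TCP at [649.988, -0.028, 214.656] pointing down, gripper open.
Joint ranges: [-149.61, 149.61], [-58.7, 133.49], [1.44, 155.28], [-77.14, 257.14], [18.33, 153.61], [-166.67, 166.67]. Speed limits (degrees/s): [147.25, 147.25, 180, 180, 180, 180].

## Interface

Orientations are given as [roll, pitch, yaw] about the fixed x, y, z axes, in that order (R = Rz(yaw) Ry(pitch) Rx(roll)).
In Python, from station import state, cams, close_job, finder, r gives the robot as it stands.
- The arm moves only by the shell command python3 -m handwheel 'ROWS' [FORCE]. ROWS is JSON, a list of rows, each a list of 5 numbers: the opening, from -1 (shut) to 1 (fully open), so that 0 is half open, then the shift along the tool's x, y, z normalised to -1 to 1, where 1 is 20 mm, then the turn about the tool's y normalised to -1 to 1, where 1 is 0.08 rad. In form: [[claw, tx, ty, tz, yaw], ...]. A call has 1 to 12 rows; each row shifts and turns the pose as measured when the row begins, along the tool's axes as they then stand; what a row does not reach is not made up. A row lasts 1/10 s, in which the tool goes at most 50 mm and 8.59 degrees, less where a joint would pass 70% of its speed; a pose out of reach is approached as far as the arm can. A call with a number of a shift or a turn outside -1 to 1 is refused whole. A call with a gripper value outside its range is refused whole. The fingers move at their own pace and stop on an object; FORCE is the grip in N (left out, the last holds). Time passes only in rows, so rows that do not move let the fingers close. It gives the time, the measured TCP pose, the force and the opening at its end, in the units of the state.
- state(): the state, without advancing time (a new reading comes with each control period).
- cams.get_image(name): name is "scene" or "side" or "wrist"; returns the picture (480x640x3 uint8, red, green, blue); there is no depth.
- cams.camera_params(name): a dict with "K" (3x3 intrinsics, pixels), "R" (3x3) and "t" (3): a world point X has camera coordinates R X + t; the wrist camera has in their place "mount" (4x4, takes a point from camera to tool coordinates, whose origin is the TCP and whose axes are the tool frame's). Camera axes: x right, y down, z forward; pixel columns grow to the right and rows downward; lengths in mm; the calibration is good to about 2 mm. A picture is of the moment at which its call begins: read the wrist's pose just before it. camera_params takes no time and is no camera call.
- close_job(): hands the job in, once; it reports no verdict.
Trained networks look in the newest picture that a camera, given by its name, has taken for a name from the list of things; names that differ only in an ending like _2 or _b are one class to them, and where a whole thing is asked for, a point or a joint stands for the part that bears it (a point fixed in the world has none). Each returns a list of dicts, best first, with "confidence" (0 to 1); they miss things now and then, are a little off and sometimes report something else, mostly with a low value. They report only what shows in the picture. A call takes as long as a camera call.
- finder.search_frame(camera, thing): "rect" ([left, top, width, height] in pixels, round what is visible of it).
- finder.masks_of(camera, thing): "mask" (480x640 bool, what is visible of it) and "rect" ([left, top, width, height] in pixels, round what is visible of it).
- finder.tip_of(camera, thing): "location" ([column, row] in pixels: a listed point, or the origin of a listed thing).
The state is a dict: "clock": time; "q": joint angles; "dq": joint speeds; "joint_torque": joint torques, N m; "tcp_pos": TCP position; "eef_rot": TCP orientation; "force": force on the tool from outside, world axes, zero at the start; "torque": the same for the moment, N m; "gripper_width": opening from 0.0 (shut) to 1.0 (fully open).
Only numpy, scipy, OpenCV 4.12 (cv2) and the standard library are available. Lean on these libraries where they do the work, as an engineer would, in place of code of your own. Each camera call takes 0.05 s, during which the arm holds its last target.

## Task

Put the loose sockets away in the red toolbox: press its drawer front in so that the touch latch lets it spring ajar, draw it out, and stand every socket that lies on the bench in a pocket of the row in the drawer, one to a pocket, with the narrow end with the square drive hole uppermost, ready for the ratchet. Then push the drawer in until it latches and stays shut, and leave the other tools where they lie.

Things in the scene. Friction and masses are not known exactly. Their poses are not given: they have to be found in the camera images.
- toolbox: the red plastic toolbox: a low box 376 mm wide (y), 245 deep (x), 92 high, 100 over the folded black handle on its top; too heavy to shift. Its one drawer is in the front, towards the robot. Origin: on the bench under the middle of the box's front opening; x points from the front into the box, y along the front, z up. The drawer's front panel stands 10 mm proud of the box when latched.
- drawer (a joint): how far the drawer stands out, m: 0 (to 0.002) shut and latched; -0.008 pushed in to the stop; about 0.057 sprung ajar; 0.165 fully out. Touch latch: press the front 8 mm in to the stop (4 to 5 N), let go, a spring kicks it out to 0.057; then it slides with 0.5 N friction and stays put. To shut: push to the -0.008 stop (spring 2 to 3.5 N below 0.055) and let go; stopping short of the stop may not latch.
- drawer_front (a point): middle of the outer face of the drawer's red front panel (370 mm wide, 14 thick, from 6 to 86 mm above the bench; this point 46 mm up), with a round thumb pad about it. Moves with the drawer. x points square into the toolbox (the push direction; the drawer opens to -x), y along the front, z up.
- front_edge (a point): middle of the panel's top edge, half-way through its 14 mm thickness, 86 mm above the bench; axes as drawer_front. With the drawer ajar the panel can be pinched here from above: just behind it is a trough 48 mm wide, free above 36 mm from the bench (a ratchet handle is clipped in it and stays there).
- pocket1 (a point): pocket 1 of 5 in the drawer: centre of its floor, 12 mm above the bench, 112 mm behind the front's outer face; axes as drawer_front; moves with the drawer. One row along y, 66 mm apart, pocket1 at -y. Each is a square recess 52 mm wide, ribs 8 mm high about it; behind the row is a closed bit box, 20 mm high. Drawer fully out: the row is 77 mm before the box.
- pocket2 (a point): pocket 2 of 5 in the drawer: centre of its floor, 12 mm above the bench, 112 mm behind the front's outer face; axes as drawer_front; moves with the drawer. One row along y, 66 mm apart, pocket1 at -y. Each is a square recess 52 mm wide, ribs 8 mm high about it; behind the row is a closed bit box, 20 mm high. Drawer fully out: the row is 77 mm before the box.
- pocket3 (a point): pocket 3 of 5 in the drawer: centre of its floor, 12 mm above the bench, 112 mm behind the front's outer face; axes as drawer_front; moves with the drawer. One row along y, 66 mm apart, pocket1 at -y. Each is a square recess 52 mm wide, ribs 8 mm high about it; behind the row is a closed bit box, 20 mm high. Drawer fully out: the row is 77 mm before the box.
- pocket4 (a point): pocket 4 of 5 in the drawer: centre of its floor, 12 mm above the bench, 112 mm behind the front's outer face; axes as drawer_front; moves with the drawer. One row along y, 66 mm apart, pocket1 at -y. Each is a square recess 52 mm wide, ribs 8 mm high about it; behind the row is a closed bit box, 20 mm high. Drawer fully out: the row is 77 mm before the box.
- pocket5 (a point): pocket 5 of 5 in the drawer: centre of its floor, 12 mm above the bench, 112 mm behind the front's outer face; axes as drawer_front; moves with the drawer. One row along y, 66 mm apart, pocket1 at -y. Each is a square recess 52 mm wide, ribs 8 mm high about it; behind the row is a closed bit box, 20 mm high. Drawer fully out: the row is 77 mm before the box.
- socket1_center (a point): steel socket 1: 54 mm long, 0.3 kg, round: 42 mm across for 40 mm from its wide end (black hexagon opening), then a neck 33 mm across to the drive end (black square hole). Point: on the axis, 27 mm from either end; z points along the axis to the narrow drive end. At first it lies on its side on the bench, facing any way. None if absent (4 or 5 are there).
- socket2_center (a point): steel socket 2: 54 mm long, 0.3 kg, round: 42 mm across for 40 mm from its wide end (black hexagon opening), then a neck 33 mm across to the drive end (black square hole). Point: on the axis, 27 mm from either end; z points along the axis to the narrow drive end. At first it lies on its side on the bench, facing any way. None if absent (4 or 5 are there).
- socket3_center (a point): steel socket 3: 54 mm long, 0.3 kg, round: 42 mm across for 40 mm from its wide end (black hexagon opening), then a neck 33 mm across to the drive end (black square hole). Point: on the axis, 27 mm from either end; z points along the axis to the narrow drive end. At first it lies on its side on the bench, facing any way. None if absent (4 or 5 are there).
- socket4_center (a point): steel socket 4: 54 mm long, 0.3 kg, round: 42 mm across for 40 mm from its wide end (black hexagon opening), then a neck 33 mm across to the drive end (black square hole). Point: on the axis, 27 mm from either end; z points along the axis to the narrow drive end. At first it lies on its side on the bench, facing any way. None if absent (4 or 5 are there).
- socket5_center (a point): steel socket 5: 54 mm long, 0.3 kg, round: 42 mm across for 40 mm from its wide end (black hexagon opening), then a neck 33 mm across to the drive end (black square hole). Point: on the axis, 27 mm from either end; z points along the axis to the narrow drive end. At first it lies on its side on the bench, facing any way. None if absent (4 or 5 are there).
- hammer_mid (a point): a hammer with a yellow handle, 280 mm long, lying on the bench (point on the handle near the middle; x towards the head). Not to be disturbed.
- wrench_mid (a point): a steel wrench, 200 mm long, 8 mm thick, lying on the bench (middle; x along it). Not to be disturbed.
- clamp_mid (a point): an aluminium bar clamp with a black knob, lying on the bench: bar 200 mm long along its x, jaws 95 mm long towards -y, 22 mm thick (point in the middle of the bar). Not to be disturbed.
- jar_mid (a point): a glass jar with a steel lid, 68 mm across, 75 high, upright on the bench (centre). Not to be disturbed.

How it is judged (in metres and radians):
On the way, in this order (a step that is already met when the one before it is completed fails the run):
1. the drawer has sprung ajar (value of joint drawer above 0.04 m), for 0.2 s.
2. with the drawer out, every socket stands in a pocket with its drive end up (angle between each of socket1_center, socket2_center, socket3_center, socket4_center, socket5_center's own z axis and vertical below 0.12 rad and x of socket1_center in the frame of pocket1 between -0.012 and 0.012 m and y of socket1_center in the frame of pocket1 between -0.012 and 0.276 m and z of socket1_center in the frame of pocket1 between 0.022 and 0.0315 m and x of socket2_center in the frame of pocket1 between -0.012 and 0.012 m and y of socket2_center in the frame of pocket1 between -0.012 and 0.276 m and z of socket2_center in the frame of pocket1 between 0.022 and 0.0315 m and x of socket3_center in the frame of pocket1 between -0.012 and 0.012 m and y of socket3_center in the frame of pocket1 between -0.012 and 0.276 m and z of socket3_center in the frame of pocket1 between 0.022 and 0.0315 m and x of socket4_center in the frame of pocket1 between -0.012 and 0.012 m and y of socket4_center in the frame of pocket1 between -0.012 and 0.276 m and z of socket4_center in the frame of pocket1 between 0.022 and 0.0315 m and x of socket5_center in the frame of pocket1 between -0.012 and 0.012 m and y of socket5_center in the frame of pocket1 between -0.012 and 0.276 m and z of socket5_center in the frame of pocket1 between 0.022 and 0.0315 m and value of joint drawer above 0.04 m), for 0.3 s.
3. the drawer is pushed home and latched (value of joint drawer between -0.003 and 0.004 m), for 0.4 s.
At the end, for the whole second after the job is handed in: Every socket that is there stands on the floor of one of the five pockets (centre within 12 mm of the row's centre line and 22 to 31.5 mm above the pocket floor), drive end up, within 0.12 rad of upright; the drawer is latched shut (joint between -0.003 and 0.004 m) and stays so (all of step 3 and angle between each of socket1_center, socket2_center, socket3_center, socket4_center, socket5_center's own z axis and vertical below 0.12 rad and x of socket1_center in the frame of pocket1 between -0.012 and 0.012 m and y of socket1_center in the frame of pocket1 between -0.012 and 0.276 m and z of socket1_center in the frame of pocket1 between 0.022 and 0.0315 m and x of socket2_center in the frame of pocket1 between -0.012 and 0.012 m and y of socket2_center in the frame of pocket1 between -0.012 and 0.276 m and z of socket2_center in the frame of pocket1 between 0.022 and 0.0315 m and x of socket3_center in the frame of pocket1 between -0.012 and 0.012 m and y of socket3_center in the frame of pocket1 between -0.012 and 0.276 m and z of socket3_center in the frame of pocket1 between 0.022 and 0.0315 m and x of socket4_center in the frame of pocket1 between -0.012 and 0.012 m and y of socket4_center in the frame of pocket1 between -0.012 and 0.276 m and z of socket4_center in the frame of pocket1 between 0.022 and 0.0315 m and x of socket5_center in the frame of pocket1 between -0.012 and 0.012 m and y of socket5_center in the frame of pocket1 between -0.012 and 0.276 m and z of socket5_center in the frame of pocket1 between 0.022 and 0.0315 m); the robot touches nothing.
It fails at once if the hammer is pushed more than 3 cm from its place (distance of hammer_mid from where it was at the start of the episode above 0.03 m).
It fails at once if the wrench is pushed more than 3 cm from its place (distance of wrench_mid from where it was at the start of the episode above 0.03 m).
It fails at once if the clamp is pushed more than 3 cm from its place (distance of clamp_mid from where it was at the start of the episode above 0.03 m).
It fails at once if the jar is pushed more than 3 cm from its place (distance of jar_mid from where it was at the start of the episode above 0.03 m).
Of socket1, socket2, socket3, socket4, socket5 only 4 to 5 are there at a start; the rules pass over those that are not, and their reading is None.
At some moment in a run one of socket1, socket2, socket3, socket4, socket5 may be knocked a few centimetres aside while the robot is not near it.
Once in a run the grip may slacken for a moment while it holds something.
It also fails if it takes over 210 s, if anything falls off the work surface, if the arm or the gripper's body presses on something with over 40 N, if the wrist force passes 120 N, or if a joint passes its speed limit or range.

## Working session

There is one attempt and no reset: what is moved stays moved. The work goes in short steps, Python scripts to look and compute and a shell command to move; the robot and the scene stay as the last step left them, time stands still between calls to the robot, and variables do not carry over. Pictures are saved under pics/ and viewed, and the job is handed in when it is done.

```bash
ls -la; mkdir -p pics
cat > h.py <<'E'
import numpy as np, cv2
from station import state, cams, close_job, finder, r
def save(name,fn):
    im=cams.get_image(name); cv2.imwrite('pics/'+fn,cv2.cvtColor(im,cv2.COLOR_RGB2BGR)); return im
E
python3 - <<'E'
from h import *
print(state()); print(r.hold_point_z)
for n in ("scene","side","wrist"):
    print(n,cams.camera_params(n)); save(n,n+"0.png")
E
```

```text
total 12
drwxr-xr-x  3 agent agent 4096 Dec  7 03:57 .
drwxr-xr-x 23 root  root  4096 Dec  7 03:57 ..
drwxr-xr-x  2 agent agent 4096 Dec  7 03:57 pics
{'clock': 0.0, 'q': array([-4.73086913e+00,  7.13374672e+00,  9.46336375e+01,  5.68743996e-06,
        7.83525257e+01, -4.73388944e+00]), 'dq': array([ 0.04420338, -0.06045029,  0.00835088, -0.03570735,  0.10430463,
        0.00401331]), 'joint_torque': array([-6.25927078e-04, -4.17603564e+01, -3.59935069e+01,  7.73367751e-02,
        4.92534391e-02, -1.75303944e-04]), 'tcp_pos': array([6.49354078e+02, 4.44079627e-02, 2.13388814e+02]), 'eef_rot': array([-9.01195004e+01,  9.90146866e-03, -8.99969912e+01]), 'force': array([-0.38058467, -0.33887603, -0.16021641]), 'torque': array([-0.00676624,  0.01947843, -0.04818388]), 'gripper_width': 0.9997951206340961}
-18.8
scene {'K': array([[548.21509241,   0.        , 319.72621858],
       [  0.        , 548.21509241, 242.26669035],
       [  0.        ,   0.        ,   1.        ]]), 'R': array([[ 0.5886482 ,  0.80816908,  0.01886914],
       [ 0.5756862 , -0.40269887, -0.71163124],
       [-0.5
[... 326 characters left out ...]
,
       [-1.22953785e-01, -7.21501481e-01, -6.81408819e-01],
       [ 1.13902297e-01,  6.71821720e-01, -7.31902892e-01]]), 't': array([-556.28898588,  115.561629  , 1244.19482551])}
wrist {'K': array([[388.68173314,   0.        , 318.5411714 ],
       [  0.        , 388.68173314, 239.11258681],
       [  0.        ,   0.        ,   1.        ]]), 'mount': array([[ 4.88588886e-04,  9.55881656e-01,  2.93751631e-01,
        -8.27515382e+01],
       [ 2.03689603e-03, -2.93752008e-01,  9.55879495e-01,
        -1.70325244e+02],
       [ 9.99997806e-01,  1.31309432e-04, -2.09055552e-03,
        -4.76457399e-01],
       [ 0.00000000e+00,  0.00000000e+00,  0.00000000e+00,
         1.00000000e+00]])}
```

View pics/scene0.png

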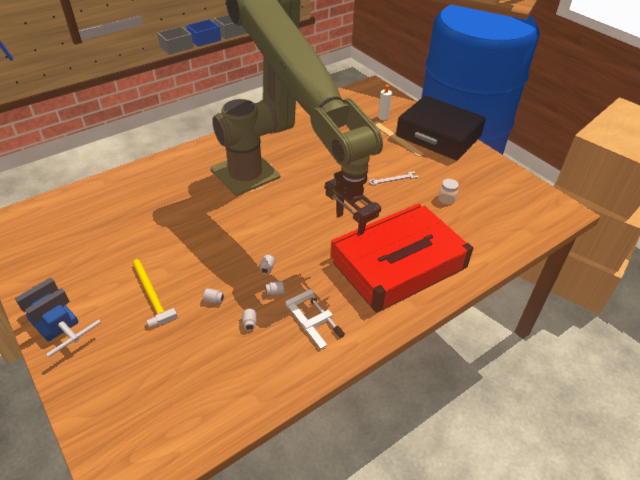

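View pics/side0.png

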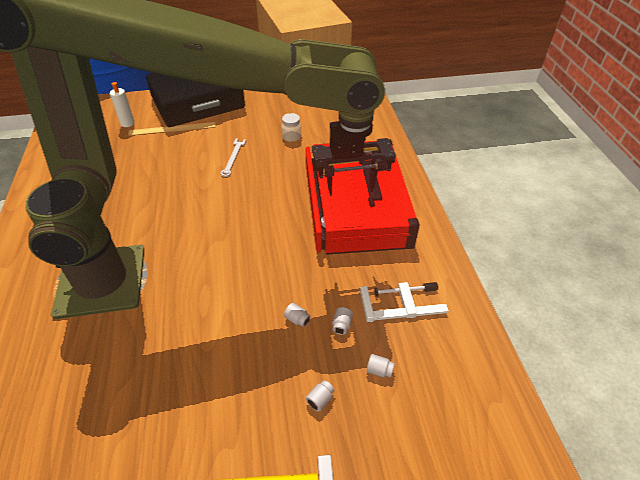

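View pics/wrist0.png

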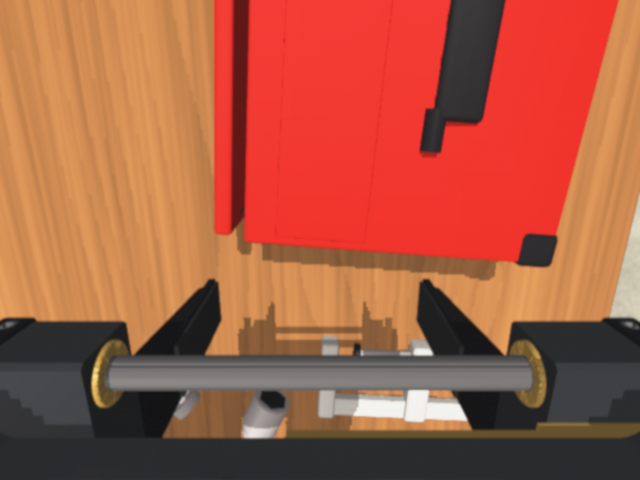

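```bash
cat >> h.py <<'E'
def ray(cam,uv,tcp=None,rot=None):
    p=cams.camera_params(cam); K=p['K']
    d=np.linalg.inv(K)@np.array([uv[0],uv[1],1.])
    if 'R' in p:
        R,t=p['R'],p['t']; return -R.T@t, R.T@d
    M=p['mount']; s=state()
    from scipy.spatial.transform import Rotation as Ro
    Rt=Ro.from_euler('xyz',s['eef_rot'] if rot is None else rot,degrees=True).as_matrix()
    tc=s['tcp_pos'] if tcp is None else tcp
    return Rt@M[:3,3]+tc, Rt@M[:3,:3]@d
def onz(cam,uv,z,**k):
    o,d=ray(cam,uv,**k); return o+d*(z-o[2])/d[2]
def tri(l):
    A=0;b=0
    for o,d in l:
        d=d/np.linalg.norm(d);P=np.eye(3)-np.outer(d,d);A=A+P;b=b+P@o
    return np.linalg.solve(A,b)
def proj(cam,X):
    p=cams.camera_params(cam)
    if 'R' in p: c=p['R']@np.array(X,float)+p['t']
    else:
        from scipy.spatial.transform import Rotation as Ro
        s=state();Rt=Ro.from_euler('xyz',s['eef_rot'],degrees=True).as_matrix()
        M=p['mount'];c=M[:3,:3].T@(Rt.T@(np.array(X,float)-s['tcp_pos'])-M[:3,3])
    v=p['K']@c; return v[:2]/v[2]
E
python3 - <<'E'
from h import *
Z={'drawer_front':46,'front_edge':86,'toolbox':0,'socket1_center':21,'hammer_mid':12,'wrench_mid':4,'clamp_mid':11,'jar_mid':37}
for c in ('scene','side'):
    for n in Z:
        for d in finder.tip_of(c,n): 
            print(c,n,round(d['confidence'],2),np.round(d['location']),np.round(onz(c,d['location'],Z[n])))
    for n in (1,):
        for d in finder.masks_of(c,f'socket{n}_center'):
            print('mask',c,n,round(d['confidence'],2),np.round(d['rect']))
im=cv2.imread('pics/side0.png')
a=cv2.resize(im[280:420,270:410],None,fx=4,fy=4,interpolation=3)
cv2.imwrite('pics/z1.png',a)
a=cv2.resize(im[200:320,20:180],None,fx=4,fy=4,interpolation=3)
cv2.imwrite('pics/z2.png',a)
im=cv2.imread('pics/scene0.png')
a=cv2.resize(im[240:360,190:350],None,fx=5,fy=5,interpolation=3)
cv2.imwrite('pics/z3.png',a)
E
```

```text
scene drawer_front 0.8 [371. 230.] [576. 165.  46.]
scene front_edge 0.65 [378. 219.] [575. 190.  86.]
scene toolbox 0.75 [380. 246.] [620. 174.   0.]
scene socket1_center 0.6 [267. 260.] [ 469. -190.   21.]
scene hammer_mid 0.92 [154. 294.] [ 383. -551.   12.]
scene wrench_mid 0.59 [394. 177.] [360. 468.   4.]
scene clamp_mid 0.93 [307. 324.] [ 754. -229.   11.]
scene jar_mid 0.56 [450. 189.] [567. 563.  37.]
mask scene 1 0.77 [264. 256.  12.  16.]
side drawer_front 0.56 [308. 196.] [574. 177.  46.]
side front_edge 0.56 [314. 185.] [591. 176.  86.]
side front_edge 0.39 [234. 158.] [372. 343.  86.]
side front_edge 0.22 [298. 315.] [ 484. -249.   86.]
side toolbox 0.63 [317. 204.] [601. 186.   0.]
side socket1_center 0.29 [318. 207.] [599. 153.  21.]
side hammer_mid 0.7 [320. 394.] [ 506. -404.   12.]
side wrench_mid 0.7 [234. 155.] [372. 462.   4.]
side wrench_mid 0.46 [314. 185.] [607. 271.   4.]
side clamp_mid 0.62 [405. 311.] [ 746. -232.   11.]
side jar_mid 0.8 [292. 129.] [575. 534.  37.]
side jar_mid 0.33 [312. 184.] [597. 239.  37.]
mask side 1 0.83 [288. 304.  23.  22.]
mask side 1 0.21 [368. 354.  24.  24.]
```

View pics/z1.png

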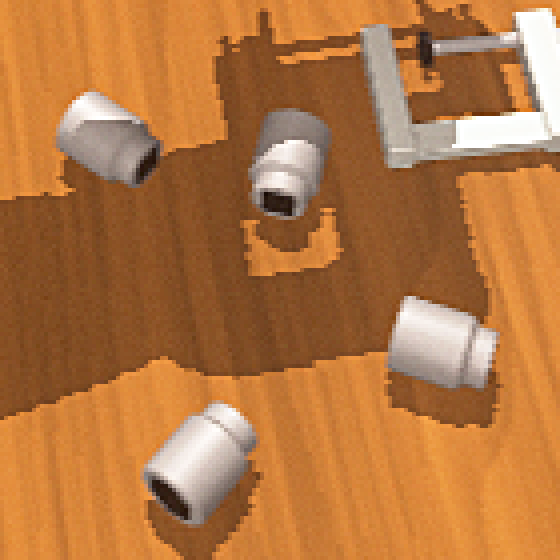

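View pics/z2.png

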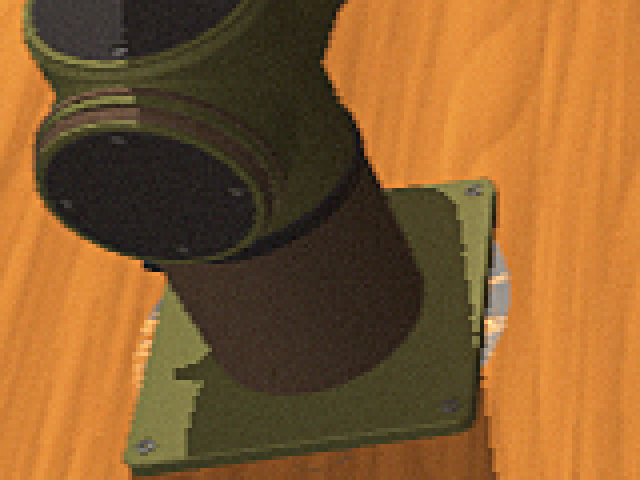

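View pics/z3.png

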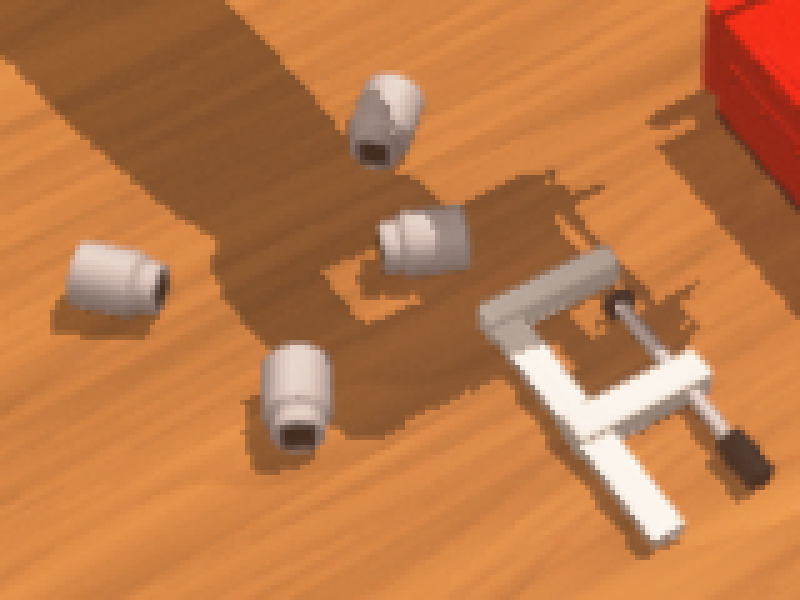

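Run:
```python
from h import *
im=cv2.imread('pics/wrist0.png')
cv2.imwrite('pics/z4.png',cv2.resize(im[180:300,180:300],None,fx=5,fy=5,interpolation=3))
for uv in ((216,2),(215,232),(231,232)): print(uv,onz('wrist',uv,86))
for uv in ((247,2),(245,240),(519,262)): print(uv,onz('wrist',uv,92))
# refine with side/scene
for c in ('side','scene'):
  for n in ('drawer_front','front_edge'):
    o=finder.tip_of(c,n)
print(tri([ray('scene',(371,230)),ray('side',(308,196))]),tri([ray('scene',(378,219)),ray('side',(314,185))]))
```

```text
(216, 2) [579.43906368 158.99009113  86.        ]
(215, 232) [565.9762453   -3.24240262  86.        ]
(231, 232) [578.79360178  -3.24154526  86.        ]
(247, 2) [601.4490371  157.43830645  92.        ]
(245, 240) [590.83259674  -8.08675101  92.        ]
(519, 262) [809.70740163 -26.54018548  92.        ]
[573.91060678 168.0595756   49.5813983 ] [589.20894822 175.28464384  95.72957249]
```

View pics/z4.png

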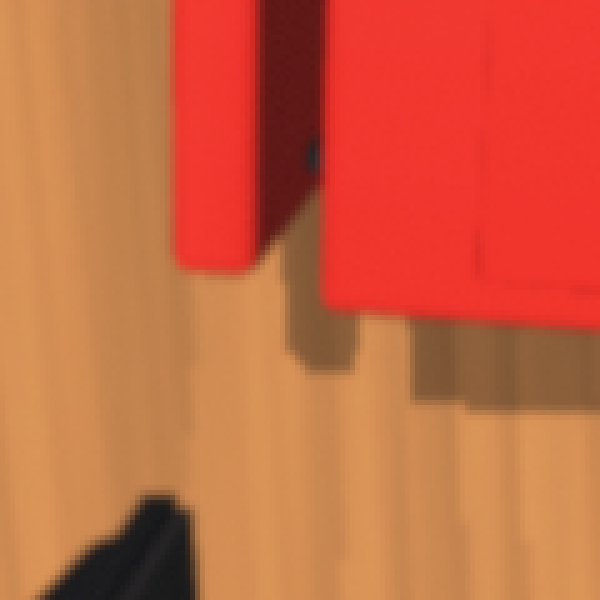

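```bash
python3 -m handwheel '[[-1,-1,0,-0.7,0.2],[-1,-1,0,-0.7,0.2],[-1,-1,0,-0.7,0.2],[-1,-1,0,-0.7,0.2],[-1,-1,0,-0.7,0.2],[-1,-1,0,-0.7,0],[-1,-1,0.8,-0.7,0],[-1,-1,0.8,-0.7,0],[-1,-1,1,-0.7,0],[-1,0,1,0,0],[-1,0,1,0,0],[-1,0,0,0,0]]' 20
```

```text
clock: 2.45
tcp_pos: [531.3, 193.9, 122.0]
eef_rot: [-89.7, 0.1, -94.8]
force: [-0.5, 0.4, -0.3]
gripper_width: 0.051
```

```bash
python3 -m handwheel '[[-1,0,1,0,0],[-1,0,1,0,0],[-1,0,1,0,0],[-1,0.5,0.8,0,0],[-1,0,0,0,0]]'
python3 - <<'E'
from h import *
print(state()['tcp_pos'])
save('wrist','w1.png');save('side','s1.png')
E
```

```text
clock: 2.95
tcp_pos: [535.3, 184.6, 50.0]
eef_rot: [-89.2, 0.3, -94.9]
force: [-0.2, 0.2, -0.1]
gripper_width: 0.007
[535.31351721 184.56415318  49.97483342]
```

View pics/w1.png

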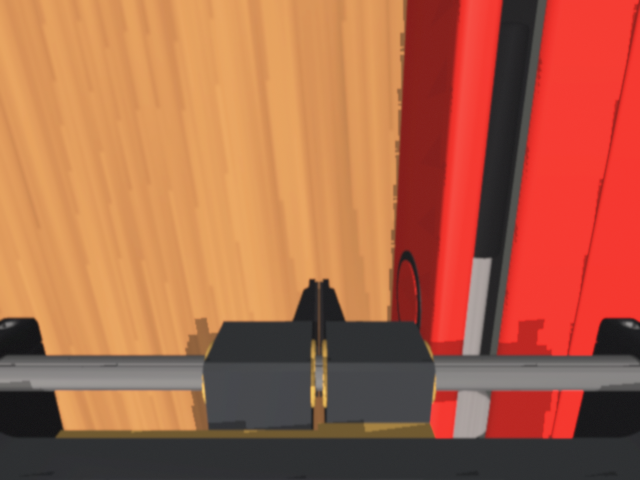

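View pics/s1.png

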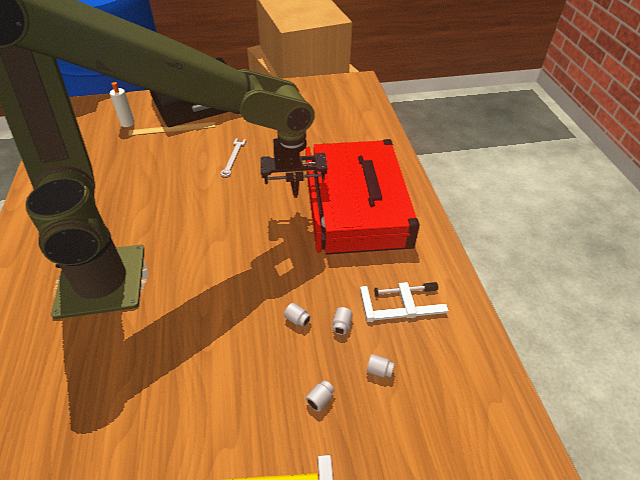

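```bash
python3 -m handwheel '[[-1,0,0,0.7,0],[-1,0,0,0.7,0],[-1,0,0,0,0]]'; python3 -m handwheel '[[-1,0,0,0.25,0]]';python3 -m handwheel '[[-1,0,0,0.25,0]]'
```

```text
clock: 3.35
tcp_pos: [569.3, 184.8, 59.1]
eef_rot: [-88.5, 0.5, -94.8]
force: [-0.0, 0.2, 0.3]
gripper_width: 0.005
clock: 3.45
tcp_pos: [573.6, 184.8, 60.0]
eef_rot: [-88.6, 0.6, -94.8]
force: [-4.4, 0.1, -3.0]
gripper_width: 0.004
clock: 3.55
tcp_pos: [577.3, 184.5, 60.0]
eef_rot: [-88.8, 0.5, -94.8]
force: [-5.8, 0.0, -0.3]
gripper_width: 0.007
```

```bash
python3 -m handwheel '[[-1,0,0.3,0.3,0]]';python3 -m handwheel '[[-1,0,0,0.3,0]]';python3 -m handwheel '[[-1,0,0,0.3,0]]'
```

```text
clock: 3.65
tcp_pos: [580.1, 184.9, 56.0]
eef_rot: [-89.3, 0.5, -94.8]
force: [-32.1, 2.3, 31.0]
gripper_width: 0.008
clock: 3.75
tcp_pos: [579.5, 185.0, 55.3]
eef_rot: [-90.3, 0.4, -94.8]
force: [-26.7, 0.3, 9.5]
gripper_width: 0.004
clock: 3.85
tcp_pos: [579.0, 185.0, 55.4]
eef_rot: [-91.3, 0.3, -94.8]
force: [-25.1, -1.7, 19.1]
gripper_width: 0.006
```

At the stop. Let go fast.

```bash
python3 -m handwheel '[[-1,0,0,-1,0],[-1,0,0,-1,0],[-1,0,0,-1,0],[-1,0,0,-1,0],[-1,0,0,-1,0],[-1,0,0,0,0],[-1,0,0,0,0]]'
python3 - <<'E'
from h import *
print(state()['tcp_pos'])
save('wrist','w2.png')
E
```

```text
clock: 4.55
tcp_pos: [480.1, 195.3, 61.8]
eef_rot: [-90.7, 0.5, -94.7]
force: [0.0, -0.2, -0.3]
gripper_width: 0.004
[480.10560848 195.29346898  61.77247093]
```

View pics/w2.png

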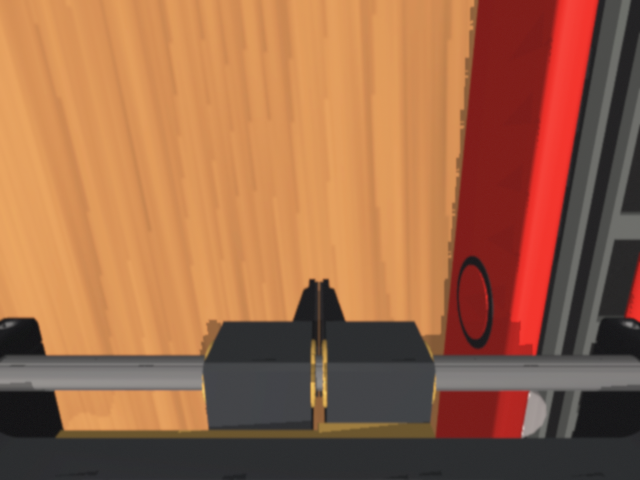

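```bash
python3 -m handwheel '[[0,0,-1,0,0],[0,0,-1,0,0],[0,0,-1,0,0],[0,0,0,0.9,0],[0,0,0,0.9,0],[0,0,0,0.7,0],[0,0,0,0,0]]'
python3 - <<'E'
from h import *
print(state()['tcp_pos'],state()['gripper_width'])
save('wrist','w3.png')
for n in ('front_edge',):
    for d in finder.tip_of('wrist',n): print(d,onz('wrist',d['location'],86))
E
```

```text
clock: 5.3
tcp_pos: [540.5, 189.9, 126.1]
eef_rot: [-90.2, 0.6, -94.9]
force: [0.0, 0.3, -0.2]
gripper_width: 0.488
[540.54361196 189.92683693 126.11641419] 0.4880364420955517
{'location': [299.7, 281.2], 'confidence': 0.75} [526.04942172 183.92015597  86.        ]
```

View pics/w3.png

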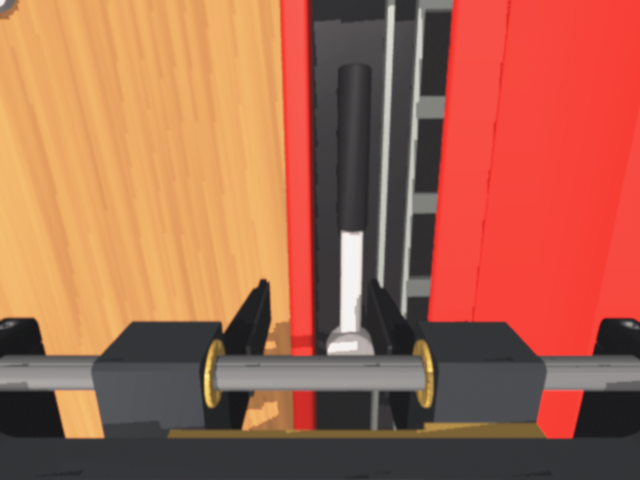

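```bash
python3 -m handwheel '[[0,0,0,-0.65,0],[0,0,1,0,0],[0,0,1,0,0],[0,0,0.8,0,0],[0,0,0,0,0]]' 30;  python3 -m handwheel '[[-1,0,0,0,0],[-1,0,0,0,0],[-1,0,0,0,0],[-1,0,0,0,0],[-1,0,0,0,0]]' 30
```

```text
clock: 5.9
tcp_pos: [519.3, 192.5, 68.1]
eef_rot: [-90.5, 0.6, -94.7]
force: [-1.4, -0.1, -0.8]
gripper_width: 0.498
clock: 6.4
tcp_pos: [519.5, 193.2, 71.4]
eef_rot: [-90.2, 0.6, -94.7]
force: [1.9, 0.7, -3.8]
gripper_width: 0.146
```

```bash
python3 -m handwheel '[[-1,0,0,-0.6,0],[-1,0,0,-0.6,0],[-1,0,0,-0.6,0],[-1,0,0,-0.6,0],[-1,0,0,-0.6,0],[-1,0,0,-0.6,0],[-1,0,0,-0.6,0],[-1,0,0,0,0]]' 30;  python3 -m handwheel '[[-1,0,0,-0.4,0],[-1,0,0,-0.4,0],[-1,0,0,-0.3,0]]' 30
```

```text
clock: 7.2
tcp_pos: [427.9, 200.2, 71.4]
eef_rot: [-90.2, 0.6, -94.6]
force: [-1.1, -0.1, -1.6]
gripper_width: 0.145
clock: 7.5
tcp_pos: [423.4, 200.5, 71.8]
eef_rot: [-87.1, 0.8, -94.4]
force: [24.3, -0.8, -20.4]
gripper_width: 0.15
```

```bash
python3 -m handwheel '[[0,0,0,0,0],[0,0,0,0,0],[0,0,0,0,0],[0,0,-1,0,0],[0,0,-1,0,0],[0,0,-1,0,0],[0,0,-1,0,0],[0,0,-1,1,0],[0,0,-1,1,0],[0.6,0.5,-1,1,0],[0.6,0.5,0,0,0],[0.6,0,0,0,0]]' 30;  python3 - <<'E'
from h import *
s=state();print(s['tcp_pos'],s['eef_rot'])
save('wrist','w4.png')
for n in range(1,6):
    for d in finder.tip_of('wrist',f'pocket{n}'): print(n,d,onz('wrist',d['location'],12))
for d in finder.tip_of('wrist','front_edge'): print(d,onz('wrist',d['location'],86))
save('side','s4.png')
for n in range(1,6):
    for d in finder.tip_of('side',f'pocket{n}'): print(n,d,onz('side',d['location'],12))
E
```

```text
clock: 8.7
tcp_pos: [471.8, 174.7, 219.0]
eef_rot: [-87.7, 0.9, -94.5]
force: [0.1, -0.3, 0.6]
gripper_width: 0.696
[471.84387897 174.68931463 218.98894303] [-87.67730388   0.86899162 -94.47758186]
1 {'location': [365.5, 198.0], 'confidence': 0.92} [526.02508959 182.97659674  12.        ]
1 {'location': [366.9, 131.9], 'confidence': 0.77} [530.15047429 245.82941542  12.        ]
1 {'location': [366.9, 49.7], 'confidence': 0.69} [533.22421374 316.49788235  12.        ]
1 {'location': [357.6, 319.7], 'confidence': 0.62} [511.51933559  50.4988184   12.        ]
1 {'location': [362.1, 260.1], 'confidence': 0.55} [519.61074893 118.36403714  12.        ]
2 {'location': [365.5, 198.0], 'confidence': 0.92} [525.57135232 183.15151079  12.        ]
2 {'location': [366.9, 131.9], 'confidence': 0.77} [529.66193045 245.93914904  12.        ]
2 {'location': [366.9, 49.7], 'confidence': 0.69} [532.6980968 316.5274246  12.       ]
2 {'location': [357.6, 319.7], 'confidence': 0.62} [511.14392032  50.78917341  12.        ]
2 {'location': [362.1, 260.1], 'confidence': 0.55} [519.19483855 118.59895909  
[... 3059 characters left out ...]
'confidence': 0.78} [538.57732961 313.41002348  12.        ]
4 {'location': [293.2, 220.9], 'confidence': 0.71} [521.04881024 118.00012661  12.        ]
4 {'location': [294.5, 238.2], 'confidence': 0.61} [515.3674171   50.69844801  12.        ]
5 {'location': [289.9, 189.5], 'confidence': 0.88} [529.5991896 253.3049829  12.       ]
5 {'location': [291.4, 205.2], 'confidence': 0.8} [524.7487852  183.53842069  12.        ]
5 {'location': [290.2, 176.6], 'confidence': 0.78} [538.57732961 313.41002348  12.        ]
5 {'location': [293.2, 220.9], 'confidence': 0.71} [521.04881024 118.00012661  12.        ]
5 {'location': [294.5, 238.2], 'confidence': 0.61} [515.3674171   50.69844801  12.        ]
```

View pics/w4.png

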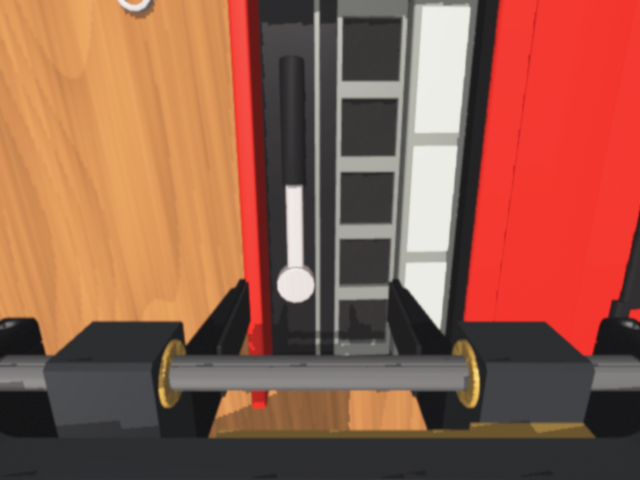

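View pics/s4.png

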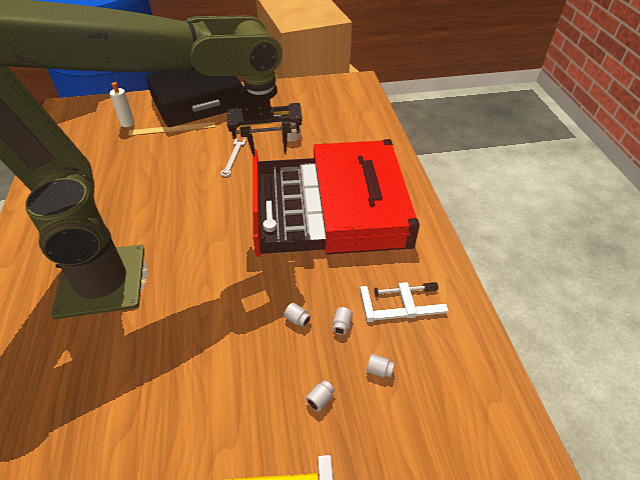

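```bash
python3 - <<'E'
from h import *
for uv in ((297,315),(342,321),(380,367),(320,396)): print(onz('side',uv,21).round())
for uv in ((267,264),(274,288),(249,319),(213,297)): print(onz('scene',uv,21).round())
E
python3 -m handwheel '[[0.6,1,-0.5,0,0],[0.6,1,-0.5,0,0],[0.6,1,-0.5,0,0],[0.6,1,-0.5,0,0],[0.6,1,-0.5,0,0],[0.6,1,0,0,0],[0.6,1,0,0,0],[0.6,1,0,0,0],[0.6,1,0,0.2,0],[0.6,1,0,0.2,0],[0.6,1,0,0.2,0],[0.6,1,0,0.2,0]]'
python3 -m handwheel '[[0.6,1,0,0.3,0],[0.6,1,0,0.3,0],[0.6,1,0,0.3,0],[0.6,0,0,0,0]]'
python3 - <<'E'
from h import *
s=state();print(s['tcp_pos'],s['eef_rot'])
save('wrist','w5.png')
for d in finder.masks_of('wrist','socket1_center'): print(d['confidence'],d['rect'])
for d in finder.tip_of('wrist','socket1_center'): print(d,onz('wrist',d['location'],21))
E
```

```text
[ 486. -205.   21.]
[ 588. -240.   21.]
[ 646. -370.   21.]
[ 505. -413.   21.]
[ 485. -201.   21.]
[ 585. -238.   21.]
[ 644. -364.   21.]
[ 507. -412.   21.]
clock: 10.55
tcp_pos: [467.9, -72.7, 269.5]
eef_rot: [-87.4, 0.9, -94.1]
force: [0.1, -0.3, -0.2]
gripper_width: 0.802
clock: 10.95
tcp_pos: [481.9, -138.3, 269.6]
eef_rot: [-87.4, 0.8, -94.3]
force: [0.1, 0.2, -0.4]
gripper_width: 0.802
[ 481.91384973 -138.25935994  269.59347004] [-87.40130607   0.83242129 -94.25938007]
0.9 [288.4, 231.9, 50.7, 54.0]
{'location': [318.7, 258.2], 'confidence': 0.65} [ 487.07127746 -201.60571149   21.        ]
```

View pics/w5.png

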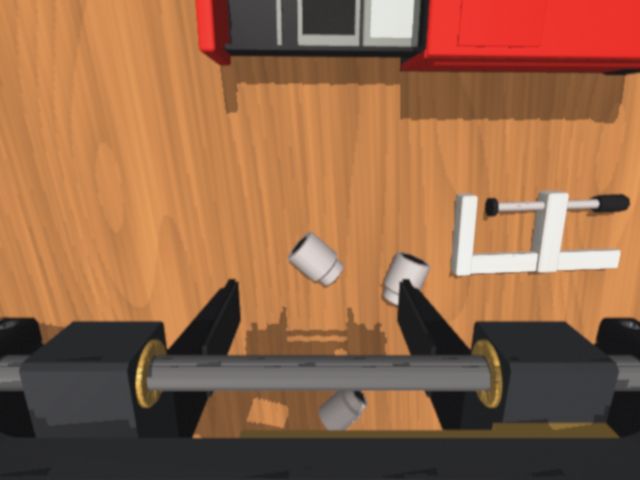

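```bash
cat >> h.py <<'E'
def sock(cam,near=None,img=None):
    """axis fit of sockets: projects mask outline to z=21"""
    out=[]
    for d in finder.masks_of(cam,'socket1_center'):
        m=d['mask'].astype(np.uint8)
        c=max(cv2.findContours(m,cv2.RETR_EXTERNAL,cv2.CHAIN_APPROX_NONE)[0],key=len)[:,0,:]
        if len(c)<20: continue
        P=np.array([onz(cam,p,21)[:2] for p in c],np.float32)
        (cx,cy),(w,h),a=cv2.minAreaRect(P)
        ys,xs=np.nonzero(m); Q=np.array([onz(cam,(x,y),21)[:2] for x,y in zip(xs[::3],ys[::3])])
        L=np.array([np.cos(np.radians(a)),np.sin(np.radians(a))])
        if w<h: L=np.array([-L[1],L[0]])
        s=(Q-[cx,cy])@L
        n=np.array([-L[1],L[0]]); t=(Q-[cx,cy])@n
        wp=np.ptp(t[s>s.max()-8]); wm=np.ptp(t[s<s.min()+8])
        if wp>wm: L=-L
        out.append((round(d['confidence'],2),d['rect'],(round(cx,1),round(cy,1)),(round(max(w,h),1),round(min(w,h),1)),'drivedir deg',round(float(np.degrees(np.arctan2(L[1],L[0]))),1),'widths',round(wp,1),round(wm,1)))
    return out
E
python3 - <<'E'
from h import *
save('wrist','w5b.png')
for o in sock('wrist'): print(o)
for uv in ((304,249),(332,273),(407,262),(395,297)): print(uv,onz('wrist',uv,21))
E
```

```text
(0.77, [286.3, 234.8, 54.3, 53.2], (485.0, -206.1), (62.6, 43.2), 'drivedir deg', -46.7, 'widths', np.float64(42.8), np.float64(31.7))
(304, 249) [ 471.36466562 -188.92421839   21.        ]
(332, 273) [ 501.24840783 -220.76904672   21.        ]
(407, 262) [ 588.89728313 -214.91636539   21.        ]
(395, 297) [ 574.16933158 -257.88943381   21.        ]
```

```bash
cat >> h.py <<'E'
def need(x,y,z,ang=None):
    from scipy.spatial.transform import Rotation as Ro
    s=state();R=Ro.from_euler('xyz',s['eef_rot'],degrees=True).as_matrix()
    zz=np.degrees(np.arctan2(R[1,2],R[0,2]))
    print('tcp',s['tcp_pos'].round(1),'rot',s['eef_rot'].round(1),'jaw',round(zz,1),'grip',round(s['gripper_width']*95,1),'q6',s['q'][5].round(1),'t',s['clock'])
    d=np.array([x,y,z])-s['tcp_pos']
    w=0
    if ang is not None:
        w=(ang-zz+90)%180-90
        print('turn units',round(-np.radians(w)/0.08,2))
    print('units now   ',(R.T@d/20).round(2))
    if ang is not None:
        R2=Ro.from_euler('z',w,degrees=True).as_matrix()@R
        print('units after turn',(R2.T@d/20).round(2))
E
python3 -m handwheel '[[0.6,1,0,0,-1],[0.6,0.8,0,0,-1],[0.6,0.7,0,0,-1],[0.6,0.5,0,0,-1],[0.6,0,0.5,0,-1],[0.6,0,0.5,0,-1],[0.6,0,0.5,0,-1],[0.6,0,0.5,0,-1],[0.6,0,0.5,0,-1],[0.6,0,0.5,0,-1],[0.6,0,0,0,-0.3],[0.6,0,0,0,0]]'
python3 -c "
from h import *
need(494.5,-215,80,43.3); print(sock('wrist')); save('wrist','w6.png')"
```

```text
clock: 12.4
tcp_pos: [487.8, -186.5, 209.8]
eef_rot: [-87.4, -1.7, -44.1]
force: [-0.4, -0.6, -0.4]
gripper_width: 0.799
tcp [ 487.8 -186.5  209.8] rot [-87.4  -1.7 -44.1] jaw 46.0 grip 75.9 q6 -74.3 t 12.4
turn units 0.58
units now    [ 1.04  6.48 -1.08]
units after turn [ 1.08  6.49 -1.02]
[(0.77, [286.3, 234.8, 54.3, 53.2], (532.2, -221.8), (54.6, 37.5), 'drivedir deg', 2.8, 'widths', np.float64(27.6), np.float64(37.1))]
```

View pics/w6.png

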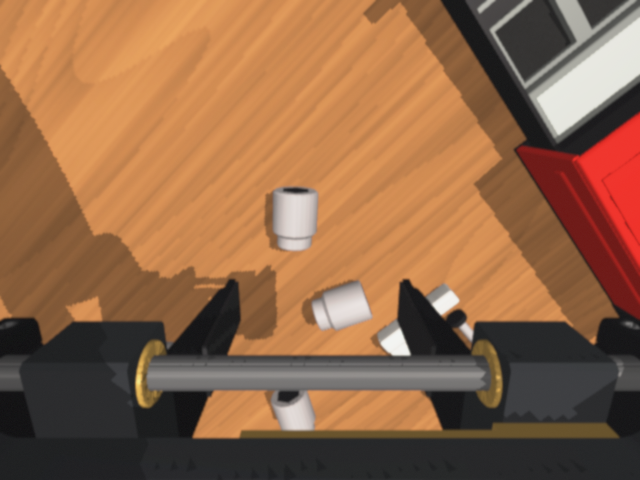

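```bash
python3 -c "
from h import *
[print(o) for o in sock('wrist')]
print(onz('wrist',(295,190),30),onz('wrist',(295,247),20))"
```

```text
(0.58, [273.8, 186.8, 44.0, 65.0], (486.2, -206.6), (62.5, 41.5), 'drivedir deg', -46.2, 'widths', np.float64(40.0), np.float64(30.0))
[ 465.18066025 -185.14325558   30.        ] [ 506.21618231 -226.69277022   20.        ]
```

```bash
python3 -m handwheel '[[0.6,0,0,0,0.55],[0.6,0.5,1,-0.5,0],[0.6,0.5,1,-0.5,0],[0.6,0,1,0,0],[0.6,0,1,0,0],[0.6,0,1,0,0],[0.6,0,0.8,0,0],[0.6,0,0,0,0]]'
python3 -c "
from h import *
need(495,-215.5,6,43.5);save('wrist','w7.png')"
```

```text
clock: 13.35
tcp_pos: [498.3, -217.7, 98.1]
eef_rot: [-87.1, -2.3, -47.1]
force: [-0.7, 0.1, -0.6]
gripper_width: 0.799
tcp [ 498.3 -217.7   98.1] rot [-87.1  -2.3 -47.1] jaw 43.0 grip 75.9 q6 -74.3 t 13.35
turn units -0.11
units now    [-0.38  4.59 -0.28]
units after turn [-0.38  4.59 -0.28]
```

View pics/w7.png

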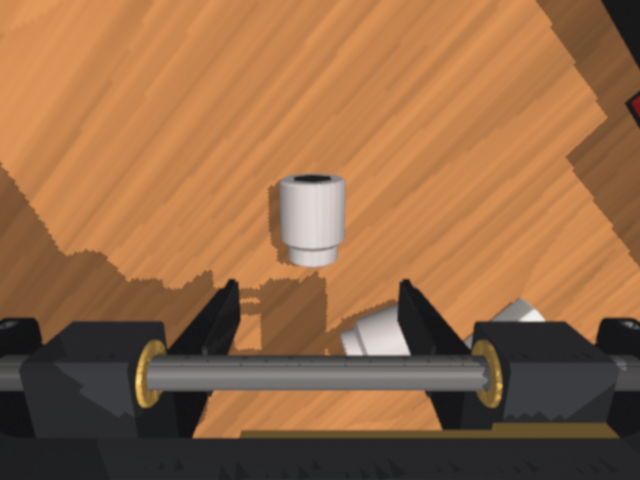

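```bash
python3 -c "
from h import *
print('shoulder',onz('wrist',(312.5,245),40), 'wide top',onz('wrist',(313,176),41),'end',onz('wrist',(313,265),20))
print('lat',onz('wrist',(313,220),21))
[print(o) for o in sock('wrist')]"
```

```text
shoulder [ 493.0902383  -214.43581958   40.        ] wide top [ 464.07610217 -182.58448045   41.        ] end [ 508.80246511 -229.95549593   20.        ]
lat [ 486.70893505 -206.06235612   21.        ]Traceback (most recent call last):
  File "<string>", line 5, in <module>
    [print(o) for o in sock('wrist')]
                       ~~~~^^^^^^^^^
  File "h.py", line 39, in sock
    ys,xs=np.nonzero(m); Q=np.array([onz(cam,(x,y),21)[:2] for x,y in zip(xs[::3],ys[::3])])
                                     ~~~^^^^^^^^^^^^^^
  File "h.py", line 16, in onz
    o,d=ray(cam,uv,**k); return o+d*(z-o[2])/d[2]
        ~~~^^^^^^^^^^^^
  File "h.py", line 10, in ray
    M=p['mount']; s=state()
                    ~~~~~^^
ValueError: time passes only in moves, steps and waits
```

```bash
python3 - <<'E'
s=open('h.py').read()
s=s.replace("def ray(cam,uv,tcp=None,rot=None):","def ray(cam,uv,tcp=None,rot=None):\n    s=S()").replace("M=p['mount']; s=state()","M=p['mount']").replace("def save(","_s=[]\ndef S():\n    if not _s: _s.append(state())\n    return _s[0]\ndef save(").replace("s=state();R","s=S();R")
open('h.py','w').write(s)
E
python3 -m handwheel '[[0.6,-0.38,1,-0.28,0],[0.6,0,1,0,0],[0.6,0,1,0,0],[0.6,0,1,0,0],[0.6,0,0,0,0]]'
python3 -c "
from h import *
need(495,-215.5,6,43.5)"
```

```text
clock: 13.95
tcp_pos: [503.0, -220.8, 29.0]
eef_rot: [-86.7, -3.6, -47.2]
force: [0.1, 0.3, -0.5]
gripper_width: 0.799
tcp [ 503.  -220.8   29. ] rot [-86.7  -3.6 -47.2] jaw 43.0 grip 75.9 q6 -74.7 t 13.95
turn units -0.11
units now    [-0.54  1.11 -0.18]
units after turn [-0.54  1.11 -0.18]
```

```bash
python3 -m handwheel '[[0.6,-0.6,0.5,-0.2,0],[0.6,0,0.55,0,0],[0.6,0,0,0,0]]'
python3 -c "
from h import *
need(495,-215.5,6,43.5)"
```

```text
clock: 14.25
tcp_pos: [497.8, -217.2, 12.4]
eef_rot: [-86.6, -4.1, -47.2]
force: [0.1, -0.4, 0.3]
gripper_width: 0.801
tcp [ 497.8 -217.2   12.4] rot [-86.6  -4.1 -47.2] jaw 43.0 grip 76.1 q6 -74.8 t 14.25
turn units -0.11
units now    [-0.18  0.3  -0.06]
units after turn [-0.18  0.3  -0.06]
```

```bash
python3 -m handwheel '[[0.6,-0.15,0.3,-0.05,0],[0.6,0,0,0,0]]'
python3 -m handwheel '[[-1,0,0,0,0],[-1,0,0,0,0],[-1,0,0,0,0],[-1,0,0,0,0],[-1,0,0,0,0],[-1,0,0,0,0]]' 6
```

```text
clock: 14.45
tcp_pos: [497.3, -216.8, 8.0]
eef_rot: [-86.5, -4.3, -47.2]
force: [-0.3, 0.6, 0.2]
gripper_width: 0.8
clock: 15.05
tcp_pos: [498.9, -217.6, 9.8]
eef_rot: [-86.4, -4.4, -47.3]
force: [-0.2, 0.4, -0.0]
gripper_width: 0.439
```

```bash
python3 -m handwheel '[[-1,0,-0.4,0,0],[-1,0,-0.5,0,0],[-1,0,-0.5,0,0],[-1,0,-0.6,0,0],[-1,0,-1,0,0],[-1,0,-1,0,0],[-1,0,0,0,0]]'
python3 -c "
from h import *
need(495,-215.5,6,43.5);save('wrist','w8.png');im=save('side','s8.png');u,v=proj('side',S()['tcp_pos']).astype(int)
cv2.imwrite('pics/s8z.png',cv2.resize(im[v-70:v+60,u-70:u+70,::-1],None,fx=4,fy=4))"
```

```text
clock: 15.75
tcp_pos: [488.6, -215.4, 93.8]
eef_rot: [-86.5, -4.2, -47.2]
force: [0.8, 0.2, -2.1]
gripper_width: 0.443
tcp [ 488.6 -215.4   93.8] rot [-86.5  -4.2 -47.2] jaw 43.0 grip 42.1 q6 -74.7 t 15.75
turn units -0.11
units now    [-0.1   4.4  -0.03]
units after turn [-0.1   4.4  -0.03]
```

View pics/w8.png

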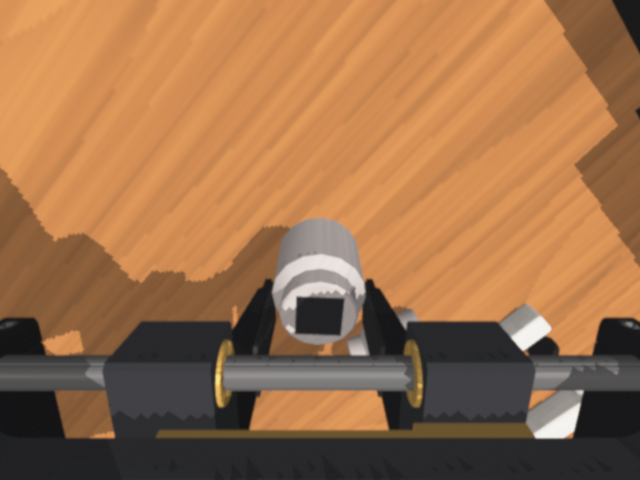

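View pics/s8z.png

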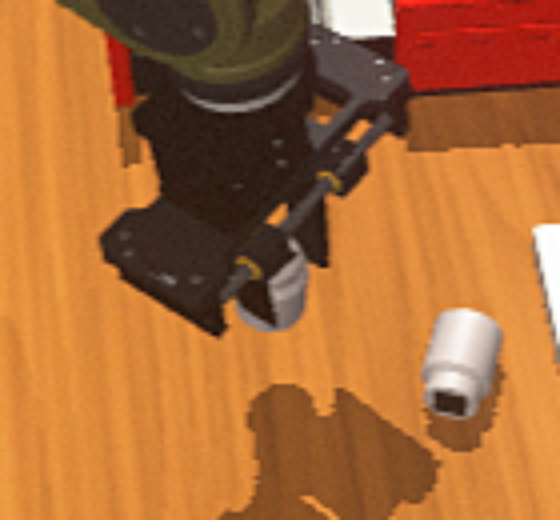

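```bash
python3 -m handwheel '[[-1,0,0,0,0],[-1,0,0,0,0],[-1,0,0,0,0]]' 30; python3 -c "
from h import *
p=cams.camera_params('wrist');M=p['mount']
def pt(X):
    c=M[:3,:3].T@(np.array(X,float)-M[:3,3]);v=p['K']@c;return (v[:2]/v[2]).round()
for g in (-13,-17):
 for th in (0,10,20,30,40):
  t=np.radians(th); d=np.array([np.sin(t),-np.cos(t),0]) # drive dir in tool (x toward drive side)
  print(g,th,'drive',pt(np.array([0,g,0])+18*d),'shoulder back edge',pt(np.array([0,g,0])+4*d+21*np.array([-np.cos(t),-np.sin(t),0])),'bottom edge',pt(np.array([0,g,0])-36*d+21*np.array([-np.cos(t),-np.sin(t),0])))
im=save('wrist','w9.png');cv2.imwrite('pics/w9z.png',cv2.resize(im[180:380,220:420,::-1],None,fx=3,fy=3));need(0,0,0)
"
```

```text
clock: 16.15
tcp_pos: [485.0, -213.2, 87.2]
eef_rot: [-86.7, -3.6, -47.2]
force: [0.2, 0.6, -3.1]
gripper_width: 0.429
-13 0 drive [321. 335.] shoulder back edge [321. 274.] bottom edge [321. 245.]
-13 10 drive [321. 341.] shoulder back edge [321. 279.] bottom edge [321. 236.]
-13 20 drive [321. 347.] shoulder back edge [321. 286.] bottom edge [321. 229.]
-13 30 drive [321. 351.] shoulder back edge [321. 294.] bottom edge [321. 224.]
-13 40 drive [321. 354.] shoulder back edge [321. 303.] bottom edge [321. 221.]
-17 0 drive [321. 340.] shoulder back edge [321. 277.] bottom edge [321. 247.]
-17 10 drive [321. 347.] shoulder back edge [321. 283.] bottom edge [321. 238.]
-17 20 drive [321. 352.] shoulder back edge [321. 290.] bottom edge [321. 231.]
-17 30 drive [321. 356.] shoulder back edge [321. 298.] bottom edge [321. 226.]
-17 40 drive [321. 359.] shoulder back edge [321. 308.] bottom edge [321. 224.]
tcp [ 484.9 -213.2   87.1] rot [-86.7  -3.6 -47.2] jaw 43.0 grip 41.0 q6 -74.7 t 16.2
units now    [-24.52   2.2  -10.7 ]
```

View pics/w9z.png

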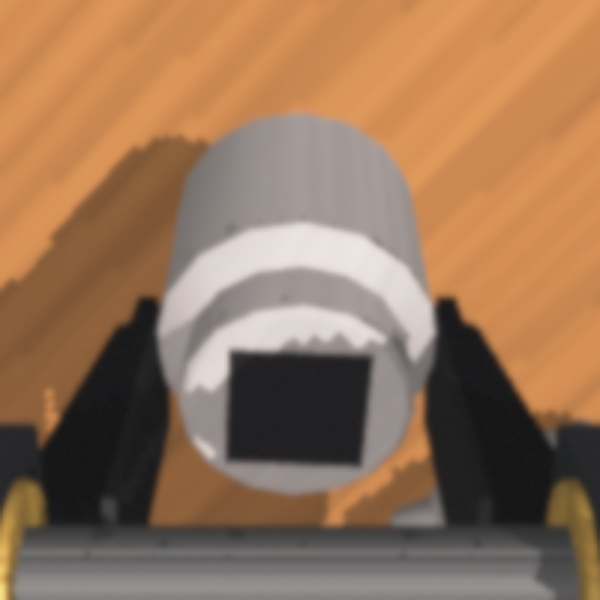

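```bash
cat >> h.py <<'E'
def held(dv,sv,bv):
    """rows of drive-face centre, shoulder back edge, bottom back edge -> axis x offset (at wide end), tcp to wide-end height, tilt"""
    from scipy.optimize import least_squares
    p=cams.camera_params('wrist');M=p['mount']
    def pv(X):
        c=M[:3,:3].T@(np.array(X,float)-M[:3,3]);v=p['K']@c;return v[1]/v[2]
    def f(q):
        t=q[2]; d=np.array([np.sin(t),-np.cos(t),0]); b=np.array([-np.cos(t),-np.sin(t),0]); w=np.array([q[0]*10,q[1]*10,0])
        return [pv(w+54*d)-dv,pv(w+40*d+21*b)-sv,pv(w+21*b)-bv]
    o=least_squares(f,[0,2,0.1]).x
    print('wide end centre at tool x,y',(o[:2]*10).round(1),'tilt rel tool',np.degrees(o[2]).round(1))
    return o
E
python3 -c "
from h import *
held(315,255,218); held(314,254,218.5)"
```

```text
wide end centre at tool x,y [-13.9  29.5] tilt rel tool 9.4
wide end centre at tool x,y [-13.5  29.5] tilt rel tool 8.3
```

```bash
cat >> h.py <<'E'
PK={1:(514.5,51.9),2:(520,117.7),3:(525.5,183.5),4:(531,249.3),5:(536.5,315.)}
def place(k,wx,wy,dz,jaw=None):
    from scipy.spatial.transform import Rotation as Ro
    s=S();R=Ro.from_euler('xyz',s['eef_rot'],degrees=True).as_matrix()
    if jaw is not None:
        zz=np.degrees(np.arctan2(R[1,2],R[0,2])); w=(jaw-zz+90)%180-90
        R=Ro.from_euler('z',w,degrees=True).as_matrix()@R
    t=np.array([*PK[k],12+dz])-R@np.array([wx,wy,0])
    print('target tcp',t.round(1)); need(*t,jaw)
E
python3 -c "
from h import *
place(1,-14,29.5,80)"
```

```text
target tcp [521.5  41.9 122.3]
tcp [ 484.9 -213.2   87.1] rot [-86.7  -3.6 -47.2] jaw 43.0 grip 41.0 q6 -74.7 t 16.2
units now    [-7.99 -1.7  10.12]
```

```bash
python3 -m handwheel '[[-1,0,-0.8,0,0],[-1,-0.4,-0.9,0.5,0],[-1,-0.75,-0.2,0.95,0],[-1,-0.75,0,0.95,0],[-1,-0.75,0,0.95,0],[-1,-0.75,0,0.95,0],[-1,-0.75,0,0.95,0],[-1,-0.75,0,0.95,0],[-1,-0.75,0,0.95,0],[-1,-0.75,0,0.95,0],[-1,-0.75,0,0.95,0],[-1,-0.5,0,0.5,0]]' 30
python3 -m handwheel '[[-1,0,0,0,0],[-1,0,0,0,0]]'
python3 -c "
from h import *
place(1,-14,29.5,20); im=save('wrist','w10.png')"
```

```text
clock: 17.4
tcp_pos: [516.0, 37.5, 121.2]
eef_rot: [-87.0, -3.1, -47.5]
force: [-0.5, -0.4, -3.0]
gripper_width: 0.431
clock: 17.6
tcp_pos: [515.4, 39.1, 120.1]
eef_rot: [-87.1, -3.0, -47.3]
force: [-0.1, -0.6, -3.8]
gripper_width: 0.429
target tcp [521.8  41.7  62.2]
tcp [515.4  39.1 120.1] rot [-87.1  -3.  -47.3] jaw 42.8 grip 40.8 q6 -44.3 t 17.6
units now    [-0.03  2.91  0.18]
```

View pics/w10.png

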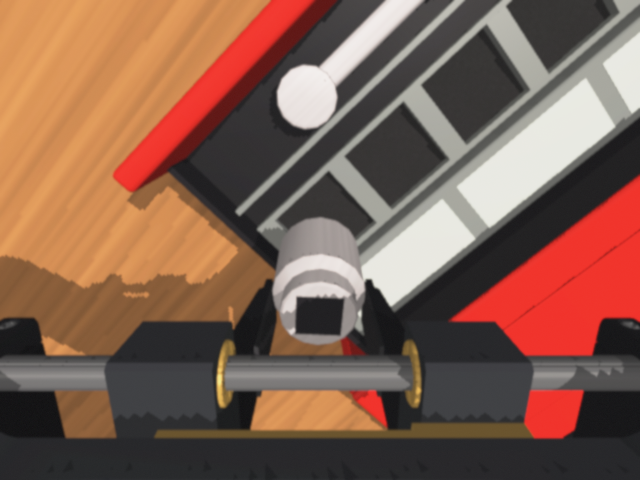

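```bash
python3 -m handwheel '[[-1,0,0.9,0.18,0],[-1,0,0.9,0,0],[-1,0,0.7,0,0],[-1,0,0.2,0,0],[-1,0,0,0,0]]' 30
python3 -c "
from h import *
place(1,-14,29.5,2); im=save('wrist','w11.png')"
```

```text
clock: 18.15
tcp_pos: [522.9, 37.4, 65.1]
eef_rot: [-87.1, -3.1, -47.6]
force: [-0.9, -0.3, -3.4]
gripper_width: 0.438
target tcp [521.7  41.7  44.2]
tcp [522.9  37.4  65.1] rot [-87.1  -3.1 -47.6] jaw 42.5 grip 41.6 q6 -44.0 t 18.15
units now    [-0.26  1.04  0.05]
```

View pics/w11.png

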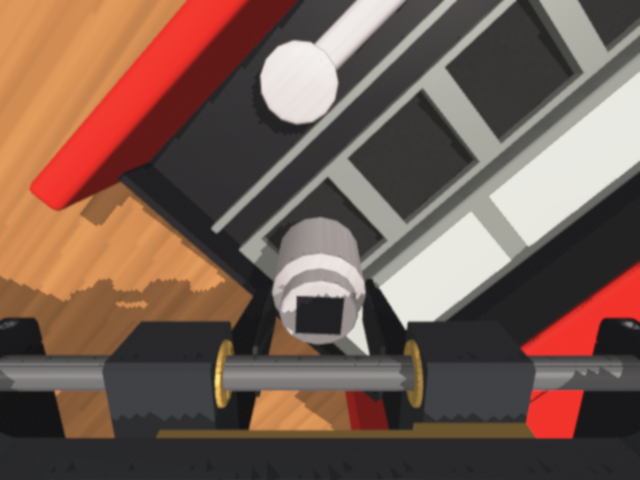

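```bash
python3 -c "
from h import *
u=np.array([.9966,-.083]);v=np.array([.083,.9966])
for k in (1,2):
  for a,b in ((-26,26),(-26,-26),(26,26)):
    q=np.array(PK[k])+a*u+b*v; print(k,a,b,proj('wrist',[*q,20]).round(),proj('wrist',[*q,12]).round())
need(0,0,0)
"
```

```text
1 -26 26 [325. 173.] [324. 171.]
1 -26 -26 [258. 236.] [260. 231.]
1 26 26 [385. 238.] [383. 234.]
2 -26 26 [421.  85.] [416.  85.]
2 -26 -26 [345. 156.] [343. 153.]
2 26 26 [478. 160.] [472. 158.]
tcp [523.   37.4  65.3] rot [-87.1  -3.1 -47.6] jaw 42.5 grip 41.8 q6 -44.0 t 18.2
units now    [-16.4    1.32 -20.67]
```

```bash
python3 -m handwheel '[[-1,-0.2,0.4,0.05,0],[-1,0,0.4,0,0],[-1,0,0,0,0]]' 30;python3 -m handwheel '[[-1,0,0.2,0,0],[-1,0,0,0,0]]' 30
python3 -c "
from h import *
place(1,-14,29.5,0); im=save('wrist','w12.png')"
```

```text
clock: 18.5
tcp_pos: [523.5, 41.0, 50.0]
eef_rot: [-86.9, -3.2, -47.7]
force: [-0.6, -0.0, -2.3]
gripper_width: 0.429
clock: 18.7
tcp_pos: [524.0, 41.1, 45.8]
eef_rot: [-86.9, -3.3, -47.6]
force: [-0.6, 0.2, -3.2]
gripper_width: 0.429
target tcp [521.6  41.7  42.2]
tcp [524.   41.1  45.8] rot [-86.9  -3.3 -47.6] jaw 42.5 grip 40.8 q6 -43.6 t 18.7
units now    [-0.11  0.17 -0.08]
```

View pics/w12.png

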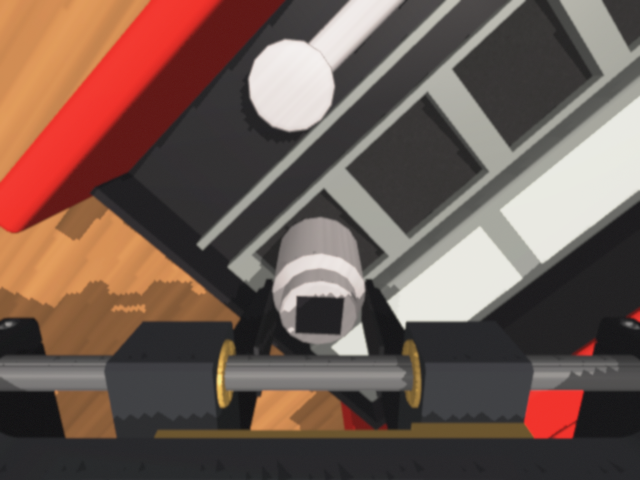

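```bash
python3 -m handwheel '[[-1,0.05,0.2,0,0],[-1,0,0,0,0]]';python3 -m handwheel '[[-1,0,0.15,0,0],[-1,0,0,0,0]]';python3 -m handwheel '[[-1,0,0.15,0,0],[-1,0,0,0,0]]'
```

```text
clock: 18.95
tcp_pos: [526.9, 40.5, 43.6]
eef_rot: [-86.7, -3.4, -47.6]
force: [-0.2, 0.4, -4.0]
gripper_width: 0.428
clock: 19.15
tcp_pos: [530.1, 40.8, 43.6]
eef_rot: [-86.4, -3.6, -47.7]
force: [0.4, 0.1, -3.2]
gripper_width: 0.432
clock: 19.35
tcp_pos: [533.2, 41.1, 43.5]
eef_rot: [-86.1, -3.8, -47.7]
force: [-0.2, -0.1, -2.3]
gripper_width: 0.436
```

```bash
python3 -c "
from h import *
place(1,-14,29.5,0);s=S();print(s['dq'].round(2),s['joint_torque'].round(1),s['q'].round(2))"
```

```text
target tcp [521.1  41.7  42.3]
tcp [533.2  41.1  43.5] rot [-86.1  -3.8 -47.7] jaw 42.6 grip 41.4 q6 -43.7 t 19.35
units now    [-0.43  0.   -0.43]
[ 0.11 -0.28 -0.17  0.46  0.44 -0.1 ] [  0.3 -32.1 -32.7   0.2  -0.2   0. ] [-1.300e+00 -8.300e-01  1.206e+02 -1.000e-01  5.482e+01 -4.367e+01]
```

```bash
python3 -m handwheel '[[-1,-0.5,-0.1,-0.5,0],[-1,0,0,0,0]]';python3 -c "
from h import *
place(1,-14,29.5,0); im=save('wrist','w13.png')"
```

```text
clock: 19.55
tcp_pos: [519.8, 41.6, 44.0]
eef_rot: [-86.0, -3.9, -47.7]
force: [-0.7, 0.4, -3.6]
gripper_width: 0.431
target tcp [521.   41.7  42.3]
tcp [519.8  41.6  44. ] rot [-86.   -3.9 -47.7] jaw 42.5 grip 40.9 q6 -43.6 t 19.55
units now    [0.03 0.09 0.04]
```

View pics/w13.png

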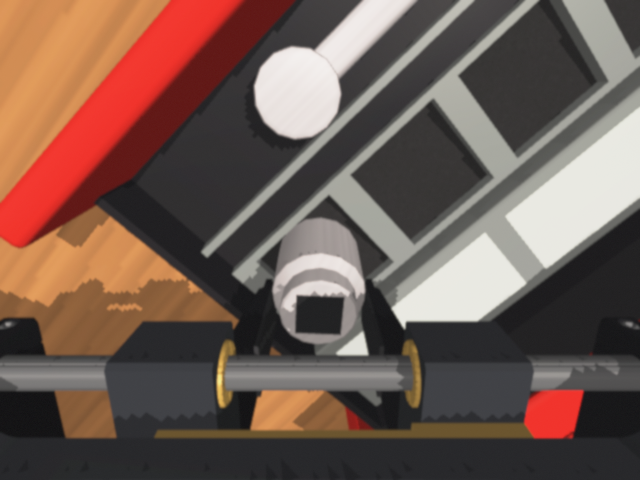

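```bash
python3 -m handwheel '[[-1,0,0.3,0.05,0]]';python3 -m handwheel '[[-1,0,0.2,-0.05,0]]'
```

```text
clock: 19.7
tcp_pos: [524.9, 42.8, 41.7]
eef_rot: [-85.7, -4.1, -47.8]
force: [0.1, 5.1, 25.7]
gripper_width: 0.43
clock: 19.8
tcp_pos: [528.9, 42.5, 41.7]
eef_rot: [-85.3, -4.4, -47.8]
force: [-1.3, 2.1, 13.9]
gripper_width: 0.425
```

```bash
python3 -m handwheel '[[0.25,0,-0.05,0,0],[0.25,0,0,0,0],[0.25,0,0,0,0],[0.25,0,0,0,0]]';python3 -c "
from h import *
im=save('wrist','w14.png');need(0,0,0)"
```

```text
clock: 20.2
tcp_pos: [531.6, 43.2, 44.2]
eef_rot: [-85.1, -4.4, -47.9]
force: [0.8, 4.3, 2.9]
gripper_width: 0.618
tcp [531.6  43.2  44.3] rot [-85.1  -4.4 -47.9] jaw 42.5 grip 59.4 q6 -43.6 t 20.25
units now    [-16.35  -0.87 -21.17]
```

View pics/w14.png

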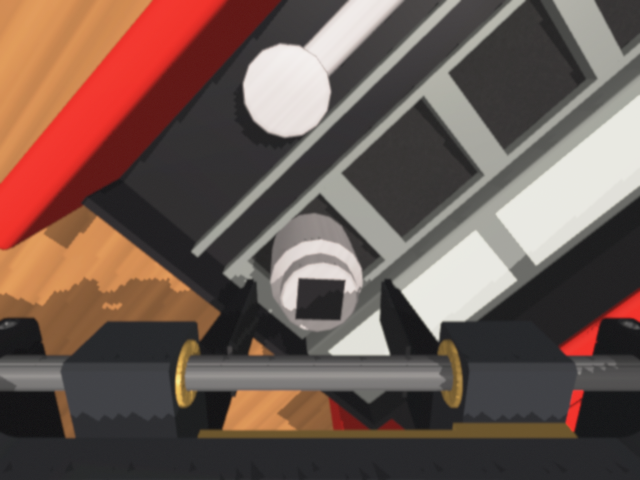

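```bash
python3 -m handwheel '[[0.25,0,-0.5,0,0],[0.25,0,-1,0,0],[0.25,0,-1,0,0],[0.25,0,-1,0,0],[0.5,0,-1,0,0],[0.5,0,0,0,0]]';python3 -c "
from h import *
im=save('wrist','w15.png');need(0,0,0)"
```

```text
clock: 20.85
tcp_pos: [516.6, 40.9, 135.0]
eef_rot: [-85.8, -4.3, -47.7]
force: [0.0, 0.1, -0.4]
gripper_width: 0.724
tcp [515.7  40.9 133.2] rot [-85.9  -4.2 -47.7] jaw 42.6 grip 70.4 q6 -43.6 t 20.9
units now    [-16.27   4.   -20.8 ]
```

View pics/w15.png

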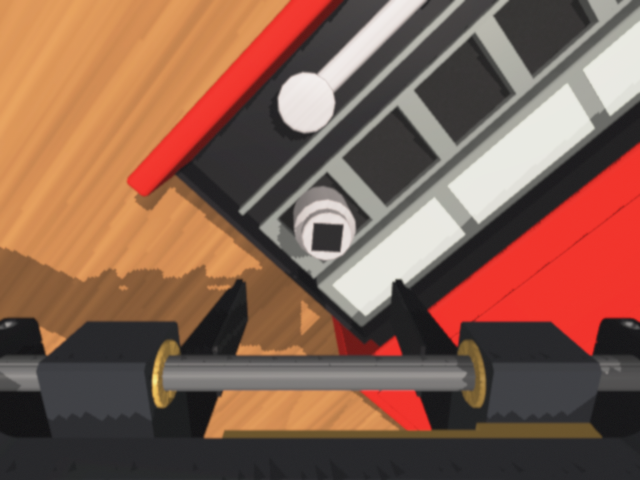

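```bash
python3 -m handwheel '[[0.6,0,-1,0,1],[0.6,0,-1,0,1],[0.6,0,-1,0,1],[0.6,0,-0.5,0,1],[0.6,0,0,0,1],[0.6,0,0,0,1],[0.6,0,0,0,1],[0.6,0,0,0,1],[0.6,0,0,0,1],[0.6,0,0,0,1],[0.6,0,0,0,1],[0.6,0,0,0,1]]'
python3 -m handwheel '[[0.6,0,0,0,1],[0.6,0,0,0,0.3],[0.6,0,0,0,0]]'
python3 -c "
from h import *
need(580,-200,200,-19)"
```

```text
clock: 22.1
tcp_pos: [496.9, 38.0, 183.2]
eef_rot: [-86.2, 0.3, -104.9]
force: [-0.2, -0.1, 0.6]
gripper_width: 0.797
clock: 22.4
tcp_pos: [494.2, 37.3, 177.8]
eef_rot: [-86.7, 0.4, -111.1]
force: [0.0, 0.3, -0.2]
gripper_width: 0.801
tcp [494.2  37.3 177.8] rot [ -86.7    0.4 -111.1] jaw -21.1 grip 76.1 q6 19.8 t 22.4
turn units -0.45
units now    [ 9.52 -0.7   8.32]
units after turn [ 9.82 -0.72  7.97]
```

```bash
python3 -m handwheel '[[0.6,1,-0.4,0.8,0],[0.6,1,-0.3,0.8,0],[0.6,1,0,0.8,0],[0.6,1,0,0.8,0],[0.6,1,0,0.8,0],[0.6,1,0,0.8,0],[0.6,1,0,0.8,0],[0.6,1,0,0.8,0],[0.6,1,0,0.8,0],[0.6,0.5,0,0.8,0],[0.6,0,0,0,0]]'
python3 -c "
from h import *
need(580,-200,200,-19);save('wrist','w16.png')
for o in sock('wrist'): print(o)"
```

```text
clock: 23.5
tcp_pos: [574.8, -205.8, 191.3]
eef_rot: [-87.4, 0.2, -110.1]
force: [-0.5, 0.2, -0.1]
gripper_width: 0.799
tcp [ 574.8 -205.8  191.3] rot [ -87.4    0.2 -110.1] jaw -20.1 grip 75.9 q6 -5.0 t 23.5
turn units -0.23
units now    [-0.36 -0.43  0.16]
units after turn [-0.36 -0.43  0.17]
```

View pics/w16.png

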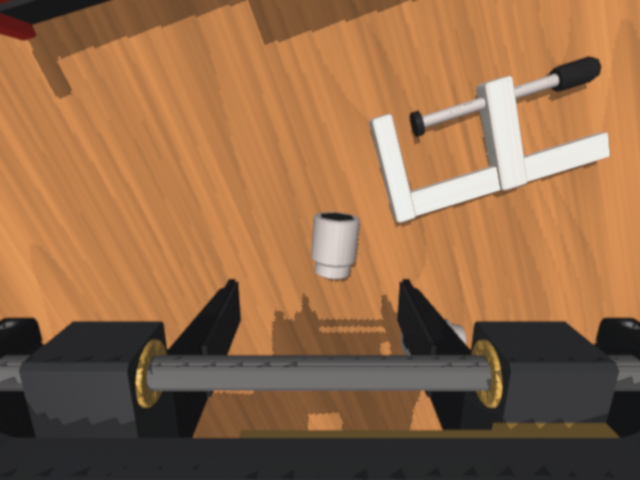

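```bash
cat >> h.py <<'E'
def hand(sh,wt,de):
    a=onz('wrist',sh,40)[:2];w=onz('wrist',wt,40)[:2];e=onz('wrist',de,35)[:2]
    L=(a-w);L/=np.linalg.norm(L)
    print('shoulder',a.round(1),'widetop',w.round(1),'len',np.linalg.norm(a-w).round(1),'ang',np.degrees(np.arctan2(L[1],L[0])).round(1),'drive end',e.round(1))
E
python3 -c "
from h import *
hand((335.5,263),(337,213),(332,266)); save('wrist','w16b.png')
for o in sock('wrist'): print(o)
im=cv2.imread('pics/w16.png');cv2.imwrite('pics/w16z.png',cv2.resize(im[190:300,270:400],None,fx=5,fy=5,interpolation=3))"
```

```text
shoulder [ 580.4 -247. ] widetop [ 596.5 -204.8] len 45.3 ang -110.9 drive end [ 576.3 -250.5]
```

View pics/w16z.png

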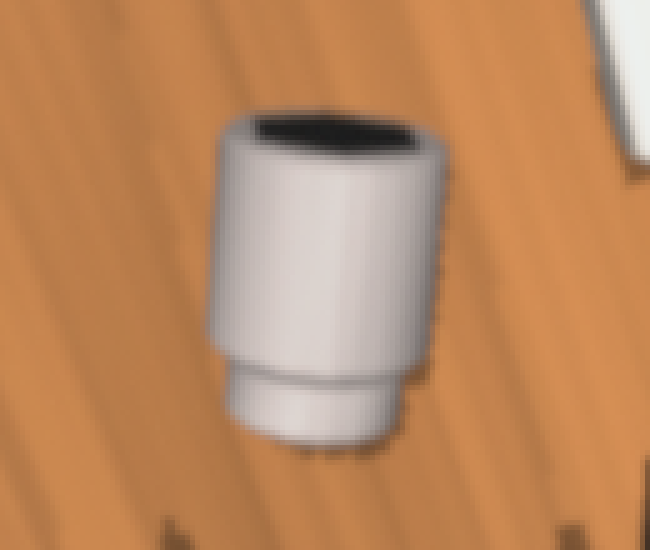

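```bash
python3 -c "
from h import *
hand((334.8,264),(337.2,221),(332,279))
need(580,-247,60,-24)"
```

```text
shoulder [ 579.6 -247.1] widetop [ 594.5 -210.8] len 39.3 ang -112.3 drive end [ 572.2 -261.9]
tcp [ 573.9 -203.3  191.5] rot [ -87.4    0.2 -110. ] jaw -20.0 grip 75.8 q6 -4.9 t 23.7
turn units 0.88
units now    [1.97 6.61 0.74]
units after turn [1.9  6.62 0.87]
```

```bash
cat >> h.py <<'E'
def grab(x,y,z,ang):
    "tcp to z with the pads (13 mm behind tcp) over x,y"
    from scipy.spatial.transform import Rotation as Ro
    R=Ro.from_euler('xyz',S()['eef_rot'],degrees=True).as_matrix()
    need(x+13*R[0,1],y+13*R[1,1],z,ang)
E
python3 -m handwheel '[[0.4,0.6,0.7,0.3,0.5],[0.4,0.6,0.9,0.3,0],[0.4,0.6,0.9,0.2,0],[0.4,0,0.9,0,0],[0.4,0,0.9,0,0],[0.4,0,0.9,0,0],[0.4,0,0,0,0]]'
python3 -c "
from h import *
grab(579.6,-247,7,-22.5);save('wrist','w17.png')"
```

```text
clock: 24.4
tcp_pos: [578.2, -244.3, 80.1]
eef_rot: [-87.5, 0.3, -112.6]
force: [-0.9, 0.5, 0.0]
gripper_width: 0.703
tcp [ 578.2 -244.3   80.1] rot [ -87.5    0.3 -112.6] jaw -22.6 grip 66.8 q6 -5.7 t 24.4
turn units -0.01
units now    [ 0.11  3.66 -0.01]
units after turn [ 0.11  3.66 -0.01]
```

View pics/w17.png

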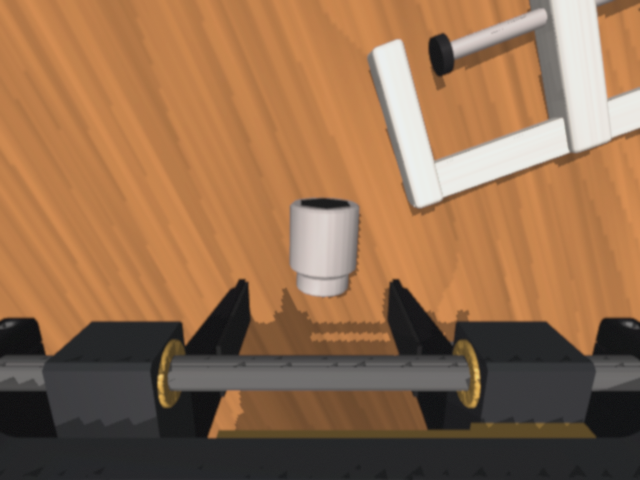

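```bash
python3 -c "
from h import *
hand((322.5,275),(324.5,210),(322,280))"
python3 -m handwheel '[[0.4,0.1,0.9,0,0],[0.4,0,0.9,0,0],[0.4,0,0.9,0,0],[0.4,0,0.5,0,0],[0.4,0,0,0,0]]'
python3 -c "
from h import *
grab(579.6,-247,7,-22.5)"
```

```text
shoulder [ 580.5 -250.3] widetop [ 596.4 -214.7] len 39.0 ang -114.1 drive end [ 578.5 -255.2]
clock: 24.95
tcp_pos: [584.8, -249.5, 21.7]
eef_rot: [-86.8, 0.2, -112.6]
force: [-1.2, 0.7, -0.1]
gripper_width: 0.697
tcp [ 584.8 -249.5   21.7] rot [ -86.8    0.2 -112.6] jaw -22.6 grip 66.2 q6 -5.9 t 24.95
turn units -0.03
units now    [-0.01  0.72 -0.29]
units after turn [-0.01  0.72 -0.29]
```

```bash
python3 -m handwheel '[[0.4,0.1,0.4,-0.4,0],[0.4,0,0.4,0,0]]'
python3 -c "
from h import *
grab(580.3,-249,8,-23)"
python3 -m handwheel '[[-1,0,0,-0.1,0],[-1,0,0,0,0],[-1,0,0,0,0],[-1,0,0,0,0]]' 6
python3 -m handwheel '[[-1,0,-0.4,0,0],[-1,0,-0.5,0,0],[-1,0,-0.5,0,0],[-1,0,-0.6,0,0],[-1,0,-1,0,0],[-1,0,-1,0,0],[-1,0,0,0,0],[-1,0,0,0,0]]'
python3 -c "
from h import *
need(0,0,0);save('wrist','w18.png')"
```

```text
clock: 25.15
tcp_pos: [579.1, -249.5, 7.7]
eef_rot: [-86.5, 0.1, -112.6]
force: [0.2, 0.5, -0.2]
gripper_width: 0.703
tcp [ 579.1 -249.5    7.7] rot [-8.650e+01  1.000e-01 -1.126e+02] jaw -22.6 grip 66.8 q6 -6.1 t 25.15
turn units 0.08
units now    [-0.05 -0.01  0.09]
units after turn [-0.05 -0.01  0.09]
clock: 25.55
tcp_pos: [577.5, -249.0, 8.3]
eef_rot: [-86.4, 0.1, -112.6]
force: [-0.1, 0.5, -1.9]
gripper_width: 0.435
clock: 26.35
tcp_pos: [570.3, -246.0, 92.6]
eef_rot: [-86.6, 0.1, -112.6]
force: [-0.4, -0.8, -4.6]
gripper_width: 0.438
tcp [ 570.3 -246.    92.6] rot [-8.660e+01  1.000e-01 -1.126e+02] jaw -22.6 grip 41.6 q6 -6.1 t 26.35
units now    [ -0.38   2.79 -31.27]
```

View pics/w18.png

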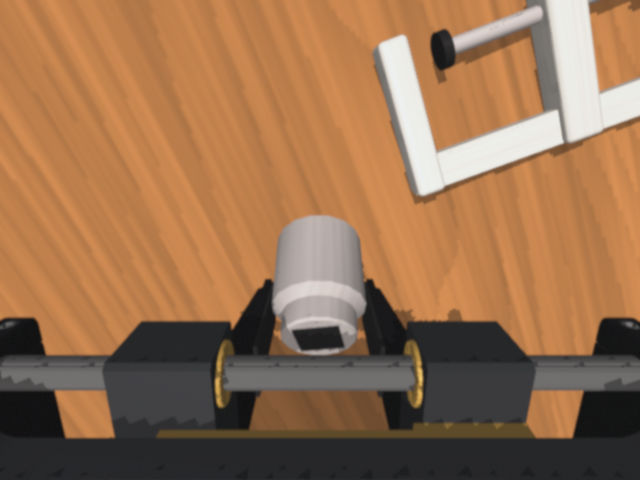

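```bash
python3 -c "
from h import *
held(335,283,217)
im=cv2.imread('pics/w18.png');cv2.imwrite('pics/w18z.png',cv2.resize(im[200:380,240:400],None,fx=3.5,fy=3.5,interpolation=3))"
```

```text
wide end centre at tool x,y [-17.8  31. ] tilt rel tool 32.0
```

View pics/w18z.png

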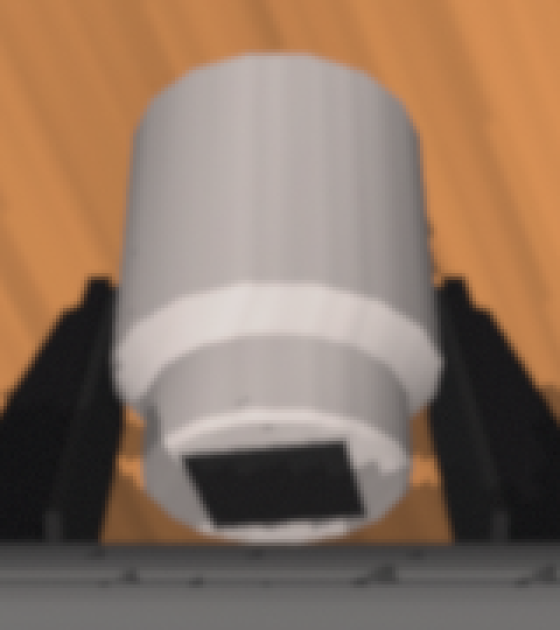

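```bash
python3 -m handwheel '[[-1,0,0.8,0,0],[-1,0,0.8,0,0],[-1,0,0.5,0,0],[-1,0,0,0,0]]' 6
python3 -m handwheel '[[-1,0,0,0,0],[-1,0,0,0,0],[-1,0,0,0,0]]' 3
python3 -c "
from h import *
need(0,0,0);save('wrist','w19.png')"
```

```text
clock: 26.8
tcp_pos: [570.2, -245.6, 42.4]
eef_rot: [-87.0, 0.2, -112.6]
force: [-0.5, 0.3, -3.4]
gripper_width: 0.439
clock: 27.1
tcp_pos: [569.3, -245.1, 40.2]
eef_rot: [-87.2, 0.2, -112.6]
force: [0.3, -0.2, -3.9]
gripper_width: 0.44
tcp [ 569.3 -245.1   40.2] rot [ -87.2    0.2 -112.6] jaw -22.6 grip 41.8 q6 -6.2 t 27.1
units now    [ -0.36   0.51 -31.05]
```

View pics/w19.png

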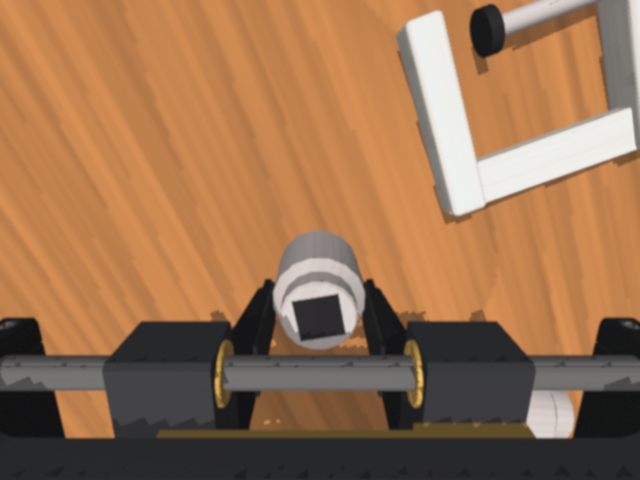

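```bash
python3 -m handwheel '[[-1,0,-0.5,0,0],[-1,0,-1,0,0]]' 30
python3 -c "
from h import *
held(317,259,231)
need(0,0,0);save('wrist','w20.png')
im=cv2.imread('pics/w20.png');cv2.imwrite('pics/w20z.png',cv2.resize(im[200:380,240:400],None,fx=3.5,fy=3.5,interpolation=3))"
```

```text
clock: 27.35
tcp_pos: [566.3, -243.7, 69.2]
eef_rot: [-87.5, 0.2, -112.6]
force: [-0.1, -0.5, -2.8]
gripper_width: 0.432
wide end centre at tool x,y [-4.  32.4] tilt rel tool 2.1
tcp [ 566.3 -243.7   69.2] rot [ -87.5    0.2 -112.6] jaw -22.6 grip 41.0 q6 -6.1 t 27.35
units now    [ -0.34   2.11 -30.94]
```

View pics/w20z.png

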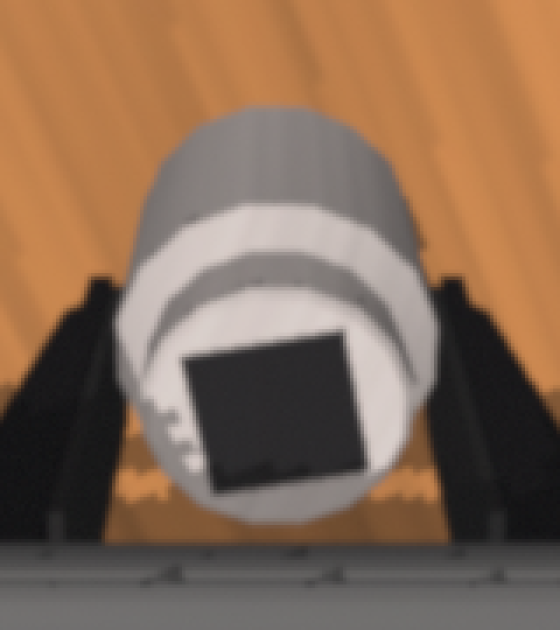

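```bash
python3 -c "
from h import *
place(3,-5,32.3,85)"
```

```text
target tcp [522.  179.4 129.2]
tcp [ 568.9 -245.1   74.3] rot [ -87.1    0.2 -112.6] jaw -22.6 grip 41.5 q6 -6.1 t 27.4
units now    [-18.7   -3.21 -10.18]
```

```bash
python3 -m handwheel '[[-1,0,-1,0,0],[-1,-0.5,-1,-0.3,0],[-1,-1,-0.5,-0.55,0],[-1,-1,0,-0.55,0],[-1,-1,0,-0.55,0],[-1,-1,0,-0.55,0],[-1,-1,0,-0.55,0],[-1,-1,0,-0.55,0],[-1,-1,0,-0.55,0],[-1,-1,0,-0.55,0],[-1,-1,0,-0.55,0],[-1,-1,0,-0.55,0]]' 30
python3 -c "
from h import *
place(3,-5,32.3,85)"
```

```text
clock: 28.6
tcp_pos: [548.1, -2.6, 137.1]
eef_rot: [-85.1, 0.4, -113.0]
force: [0.9, 0.6, -3.3]
gripper_width: 0.435
target tcp [521.  179.8 129.2]
tcp [548.1  -2.6 137.1] rot [ -85.1    0.4 -113. ] jaw -23.0 grip 41.3 q6 18.2 t 28.6
units now    [-7.87  0.04 -4.83]
```

```bash
python3 -m handwheel '[[-1,-1,0,-0.6,0],[-1,-1,0,-0.6,0],[-1,-1,0,-0.6,0],[-1,-1,0,-0.6,0],[-1,-1,0,-0.6,0],[-1,-1,0,-0.6,0],[-1,-1,0,-0.6,0],[-1,-0.6,0,-0.3,0],[-1,0,0,0,0]]' 30
python3 -c "
from h import *
place(3,-5,32.3,25);save('wrist','w21.png')"
```

```text
clock: 29.5
tcp_pos: [527.0, 182.7, 140.8]
eef_rot: [-84.2, 1.0, -112.8]
force: [0.4, -0.0, -3.6]
gripper_width: 0.435
target tcp [520.3 179.6  69. ]
tcp [527.  182.7 140.8] rot [ -84.2    1.  -112.8] jaw -22.9 grip 41.3 q6 39.0 t 29.5
units now    [ 0.33  3.54 -0.61]
```

View pics/w21.png

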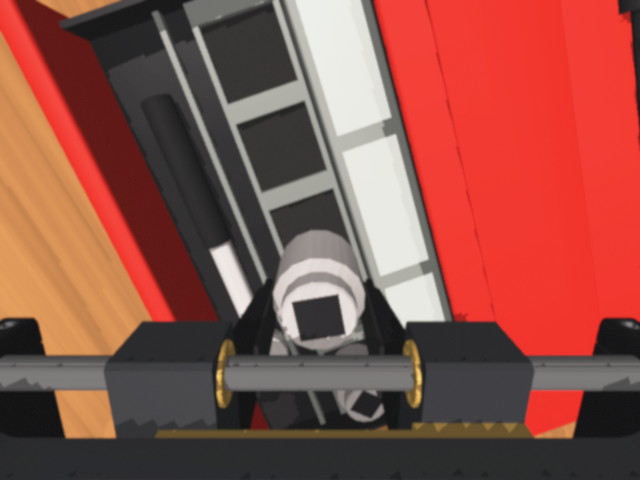

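```bash
python3 -m handwheel '[[-1,0.2,0.9,-0.3,0],[-1,0.1,0.9,-0.3,0],[-1,0,0.9,0,0],[-1,0,0.6,0,0],[-1,0,0,0,0]]' 30
python3 -c "
from h import *
place(3,-5,32.3,4);save('wrist','w22.png')"
```

```text
clock: 30.05
tcp_pos: [523.3, 175.6, 74.7]
eef_rot: [-83.9, 1.1, -113.0]
force: [-0.1, -0.8, -3.6]
gripper_width: 0.437
target tcp [520.1 179.7  48. ]
tcp [523.3 175.6  74.7] rot [ -83.9    1.1 -113. ] jaw -23.1 grip 41.5 q6 39.2 t 30.05
units now    [-0.1   1.31 -0.37]
```

View pics/w22.png

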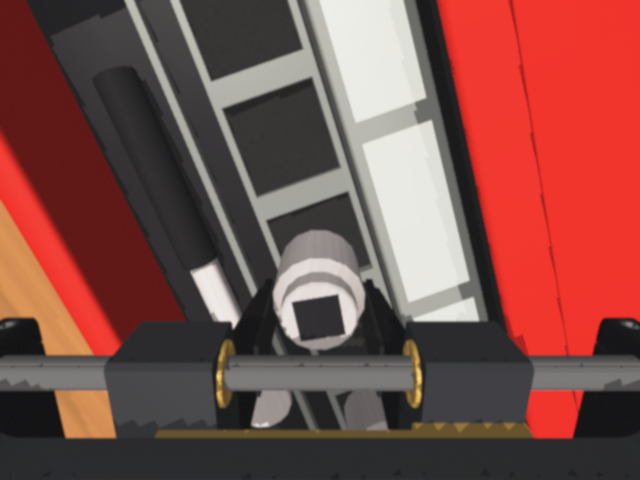

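```bash
python3 -m handwheel '[[-1,-0.1,0.6,-0.4,0],[-1,-0.05,0.5,0,0],[-1,0,0,0,0]]' 30
python3 -c "
from h import *
place(3,-5,32.3,0);save('wrist','w23.png')
u=np.array([.9966,-.083]);v=np.array([.083,.9966])
for a,b in ((-26,26),(-26,-26),(26,26)):
    q=np.array(PK[3])+a*u+b*v; print(a,b,proj('wrist',[*q,20]).round())"
```

```text
clock: 30.4
tcp_pos: [521.8, 181.5, 54.0]
eef_rot: [-83.6, 1.3, -113.1]
force: [1.2, -0.2, -3.8]
gripper_width: 0.433
target tcp [520.  179.7  44. ]
tcp [521.8 181.5  54. ] rot [ -83.6    1.3 -113.1] jaw -23.2 grip 41.1 q6 40.2 t 30.4
units now    [ 0.13  0.49 -0.11]
-26 26 [257. 242.]
-26 -26 [289. 322.]
26 26 [347. 210.]
```

View pics/w23.png

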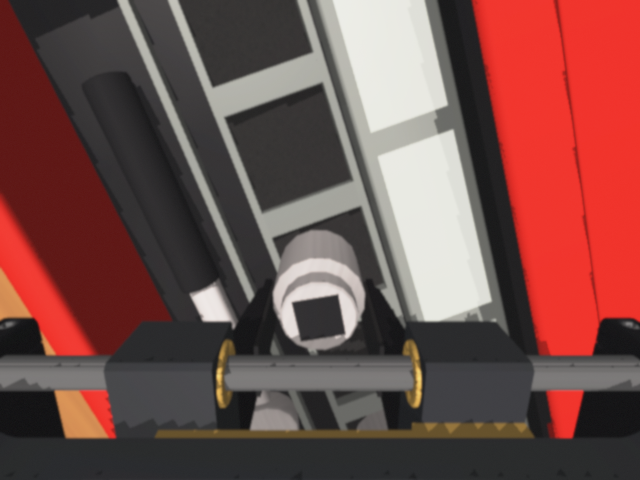

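```bash
sed -i 's/^PK=.*/PK={1:(518,51),2:(523.5,116.5),3:(529.,182.3),4:(534.5,248),5:(540,313.7)}/' h.py
python3 -m handwheel '[[-1,0.1,0.35,0.1,0]]' 30;python3 -m handwheel '[[-1,0,0.25,0.05,0]]';python3 -c "
from h import *
place(3,-5,32.3,0)"
```

```text
clock: 30.55
tcp_pos: [524.9, 179.3, 48.8]
eef_rot: [-83.5, 1.4, -113.0]
force: [0.1, -0.0, -2.6]
gripper_width: 0.434
clock: 30.65
tcp_pos: [526.5, 178.6, 43.5]
eef_rot: [-83.5, 1.4, -113.0]
force: [0.5, -0.4, -3.9]
gripper_width: 0.435
target tcp [523.4 178.4  44. ]
tcp [526.5 178.6  43.5] rot [ -83.5    1.4 -113. ] jaw -23.2 grip 41.3 q6 39.8 t 30.65
units now    [ 0.07 -0.04 -0.14]
```

```bash
python3 -m handwheel '[[-1,0,0.15,-0.1,0]]' 30;python3 -m handwheel '[[-1,0,0.2,-0.1,0]]'
```

```text
clock: 30.75
tcp_pos: [527.7, 179.8, 42.7]
eef_rot: [-83.2, 1.5, -113.0]
force: [-0.4, -0.7, 14.9]
gripper_width: 0.432
clock: 30.85
tcp_pos: [530.1, 180.8, 42.4]
eef_rot: [-82.8, 1.7, -113.0]
force: [-0.0, -3.4, 14.8]
gripper_width: 0.437
```

```bash
python3 -m handwheel '[[0.25,0,-0.05,0,0],[0.25,0,0,0,0],[0.25,0,0,0,0]]';python3 -m handwheel '[[0.25,0,-0.5,0,0],[0.25,0,-1,0,0],[0.25,0,-1,0,0],[0.25,0,-1,0,0],[0.5,0,-1,0,0],[0.5,0,0,0,0]]';python3 -c "
from h import *
im=save('wrist','w24.png');need(0,0,0)"
```

```text
clock: 31.15
tcp_pos: [533.7, 181.5, 47.1]
eef_rot: [-82.5, 2.0, -113.0]
force: [0.4, 0.3, -0.5]
gripper_width: 0.61
clock: 31.75
tcp_pos: [519.8, 183.3, 140.5]
eef_rot: [-82.6, 1.9, -113.0]
force: [-1.1, -0.9, 0.7]
gripper_width: 0.728
tcp [519.  183.  138.8] rot [ -82.7    1.8 -113. ] jaw -23.2 grip 70.4 q6 39.9 t 31.8
units now    [ 18.78   3.71 -20.95]
```

View pics/w24.png

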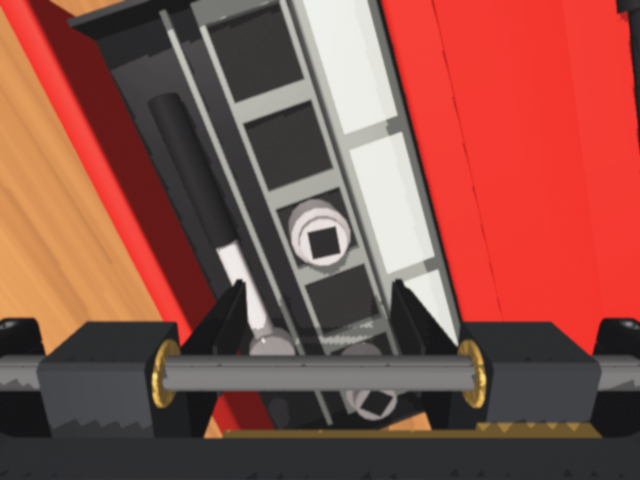

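```bash
python3 -c "
from h import *
def zz(p,z=21): return onz('side',(p[0]/4+270,p[1]/4+280),z)[:2]
for n,a,b in (('C',(430,335),(482,355)),('D',(190,470),(228,425))):
  a=zz(a);b=zz(b);d=b-a;print(n,a.round(),b.round(),np.degrees(np.arctan2(d[1],d[0])))
need(590,-330,230)"
```

```text
C [ 643. -361.] [ 668. -378.] -33.2737563982347
D [ 499. -415.] [ 523. -394.] 41.14117687970112
tcp [519.  183.  138.8] rot [ -82.7    1.8 -113. ] jaw -23.2 grip 70.4 q6 39.9 t 31.8
units now    [22.07 -3.55 13.85]
```

```bash
python3 -m handwheel '[[0.5,0,-1,0,1],[0.5,0,-1,0,1],[0.5,0,-1,0,1],[0.5,0,-1,0,1],[0.5,0,-0.5,0,1],[0.5,0,0,0,0.7],[0.5,0,0,0,0]]'
python3 -c "
from h import *
need(535,-370,220,-49)"
```

```text
clock: 32.5
tcp_pos: [502.3, 183.5, 219.9]
eef_rot: [-84.8, 4.1, -140.1]
force: [-0.1, -0.4, -0.4]
gripper_width: 0.751
tcp [502.3 183.5 219.9] rot [ -84.8    4.1 -140.1] jaw -50.5 grip 71.4 q6 67.1 t 32.5
turn units -0.32
units now    [16.46  0.86 22.29]
units after turn [17.02  0.78 21.87]
```

```bash
python3 -m handwheel '[[0.5,0.74,0,0.97,0],[0.5,0.74,0,0.97,0],[0.5,0.74,0,0.97,0],[0.5,0.74,0,0.97,0],[0.5,0.74,0,0.97,0],[0.5,0.74,0,0.97,0],[0.5,0.74,0,0.97,0],[0.5,0.74,0,0.97,0],[0.5,0.74,0,0.97,0],[0.5,0.74,0,0.97,0],[0.5,0.74,0,0.97,0],[0.5,0.74,0,0.97,0]]'
python3 -c "
from h import *
need(535,-370,220,-49)"
```

```text
clock: 33.7
tcp_pos: [509.4, -117.2, 208.9]
eef_rot: [-85.9, 2.8, -138.9]
force: [-0.5, 0.4, -0.1]
gripper_width: 0.75
tcp [ 509.4 -117.2  208.9] rot [ -85.9    2.8 -138.9] jaw -49.1 grip 71.3 q6 29.8 t 33.7
turn units -0.01
units now    [ 7.32 -0.17 10.4 ]
units after turn [ 7.33 -0.17 10.39]
```

```bash
python3 -m handwheel '[[0.5,0.7,-0.1,1,0],[0.5,0.7,-0.1,1,0],[0.5,0.7,-0.1,1,0],[0.5,0.7,0,1,0],[0.5,0.7,0,1,0],[0.5,0.7,0,1,0],[0.5,0.7,0,1,0],[0.5,0.7,0,1,0],[0.5,0.7,0,1,0],[0.5,0.5,0,0.8,0],[0.5,0,0,0,0],[0.5,0,0,0,0]]'
python3 -c "
from h import *
save('wrist','w25.png')
need(535,-370,220,-49)
for o in sock('wrist'): print(o)"
```

```text
clock: 34.9
tcp_pos: [528.5, -363.3, 199.2]
eef_rot: [-87.6, 2.3, -138.3]
force: [-1.1, 0.1, -0.5]
gripper_width: 0.747
tcp [ 528.4 -363.   199. ] rot [ -87.6    2.3 -138.3] jaw -48.4 grip 71.3 q6 7.7 t 34.95
turn units 0.13
units now    [-0.06 -1.03  0.52]
units after turn [-0.06 -1.03  0.52]
```

View pics/w25.png

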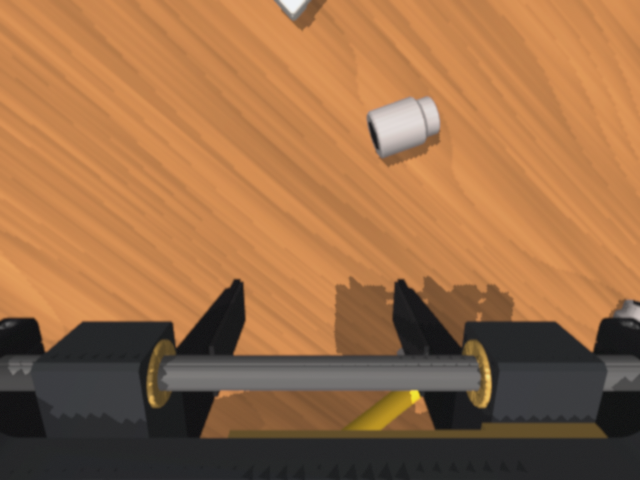

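```bash
python3 -c "
from h import *
for uv in ((404,127),(632,312),(295,5),(402,355),(390,410)): print(onz('wrist',uv,21).round())
save('side','s25.png');save('scene','c25.png')"
```

```text
[ 646. -369.   21.]
[ 673. -674.   21.]
[ 654. -236.   21.]
[ 484. -527.   21.]
[ 429. -564.   21.]
```

View pics/s25.png

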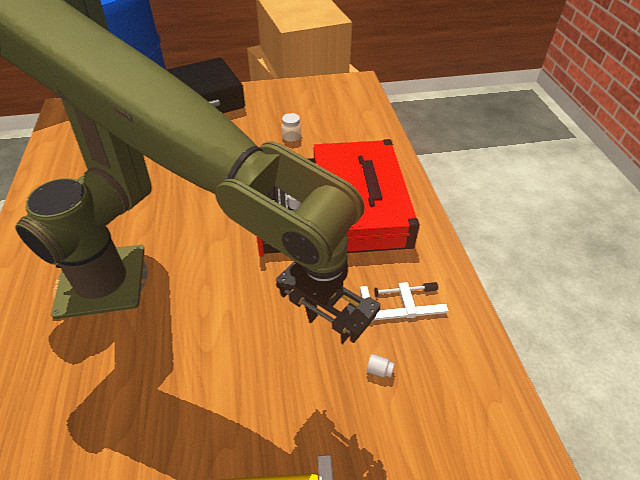

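View pics/c25.png

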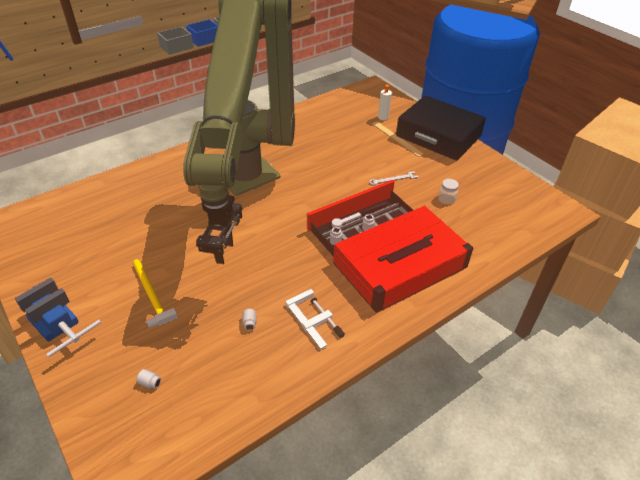

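```bash
python3 -c "
from h import *
print(onz('scene',(149,379),21).round())"
python3 -m handwheel '[[0.5,0,-1,0,0],[0.5,0,0,0,0]]'
python3 -c "
from h import *
im=save('scene','c26.png')
for d in finder.tip_of('scene','socket1_center'): print(d,onz('scene',d['location'],21).round(1))
cv2.imwrite('pics/c26z.png',cv2.resize(im[290:410,110:280,::-1],None,fx=4,fy=4))"
```

```text
[ 663. -690.   21.]
clock: 35.3
tcp_pos: [527.9, -360.9, 220.8]
eef_rot: [-87.5, 2.3, -138.1]
force: [-0.1, 0.2, 1.6]
gripper_width: 0.747
{'location': [337.5, 232.9], 'confidence': 0.47} [499.6  78.9  21. ]
```

View pics/c26z.png

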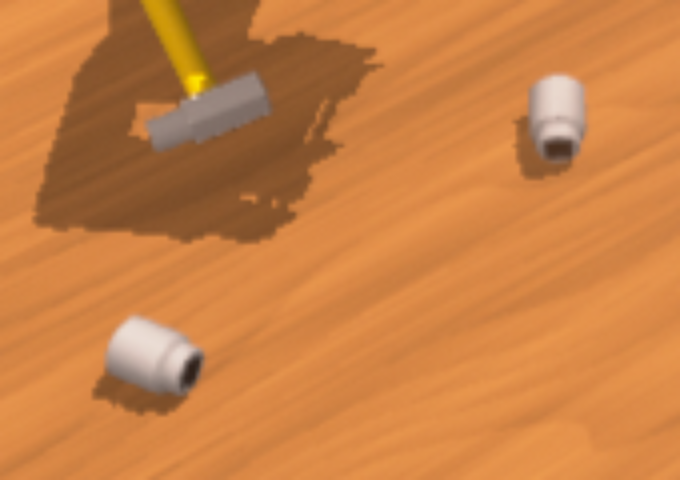

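```bash
python3 -c "
from h import *
def q(p): return onz('scene',(p[0]/4+110,p[1]/4+290),21)[:2]
a,b=q((125,342)),q((187,368)); d=b-a;print(a,b,np.degrees(np.arctan2(d[1],d[0])))
a,b=q((557,95)),q((557,145)); d=b-a;print(a,b,np.degrees(np.arctan2(d[1],d[0])))
need(640,-600,230)"
```

```text
[ 640.63684469 -702.32390155] [ 683.61708569 -676.46912542] 31.029024118397814
[ 627.74398617 -353.69108603] [ 667.69590683 -377.55302207] -30.848449113892872
tcp [ 526.6 -360.   217.2] rot [ -87.8    2.3 -138.1] jaw -48.2 grip 71.2 q6 7.7 t 35.4
units now    [ 3.75 -0.29 12.74]
```

```bash
python3 -m handwheel '[[0.5,0.3,0,1,1],[0.5,0.3,0,1,1],[0.5,0.3,0,1,0.4],[0.5,0.3,0,1,0],[0.5,0.3,0,1,0],[0.5,0.3,0,1,0],[0.5,0.3,0,1,0],[0.5,0.3,0,1,0],[0.5,0.3,0,1,0],[0.5,0.3,0,1,0],[0.5,0.3,0,1,0],[0.5,0,0,0,0]]'
python3 -c "
from h import *
need(630,-650,190,-59)"
```

```text
clock: 36.6
tcp_pos: [587.9, -580.7, 202.0]
eef_rot: [-89.4, 2.4, -149.3]
force: [-0.8, 0.5, -0.6]
gripper_width: 0.747
tcp [ 587.9 -580.7  202. ] rot [ -89.4    2.4 -149.3] jaw -59.3 grip 71.0 q6 9.8 t 36.6
turn units -0.07
units now    [-0.02  0.65  4.05]
units after turn [0.01 0.64 4.05]
```

```bash
python3 -m handwheel '[[0.5,0,0.2,1,0],[0.5,0,0.2,1,0],[0.5,0,0.2,1,0],[0.5,0,0,0.8,0],[0.5,0,0,0,0],[0.5,0,0,0,0]]'
python3 -c "
from h import *
save('wrist','w27.png')
need(630,-650,190,-59)
for o in sock('wrist'): print(o)"
```

```text
clock: 37.2
tcp_pos: [627.6, -640.5, 182.7]
eef_rot: [-90.1, 2.4, -149.2]
force: [0.1, -0.2, 0.5]
gripper_width: 0.75
tcp [ 627.6 -640.3  182.7] rot [ -90.1    2.4 -149.2] jaw -59.2 grip 71.5 q6 9.2 t 37.25
turn units -0.03
units now    [ 0.13 -0.37  0.48]
units after turn [ 0.13 -0.37  0.48]
(0.37, [0.9, 0.5, 75.4, 70.7], (644.5, -365.7), (68.1, 47.7), 'drivedir deg', 151.3, 'widths', np.float64(25.2), np.float64(28.8))
```

View pics/w27.png

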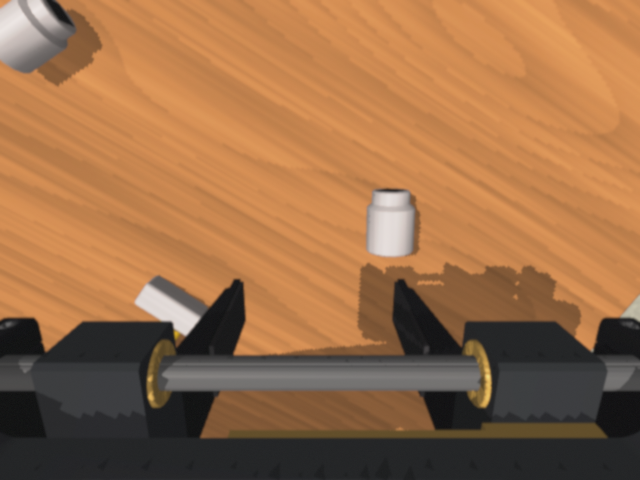

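```bash
python3 -c "
from h import *
im=cv2.imread('pics/w27.png');cv2.imwrite('pics/w27z.png',cv2.resize(im[170:270,340:440],None,fx=6,fy=6,interpolation=3))
hand((391,209),(390,247),(391,194))"
```

```text
shoulder [ 673.1 -682.5] widetop [ 645.4 -699.9] len 32.6 ang 32.1 drive end [ 683.3 -676.8]
```

View pics/w27z.png

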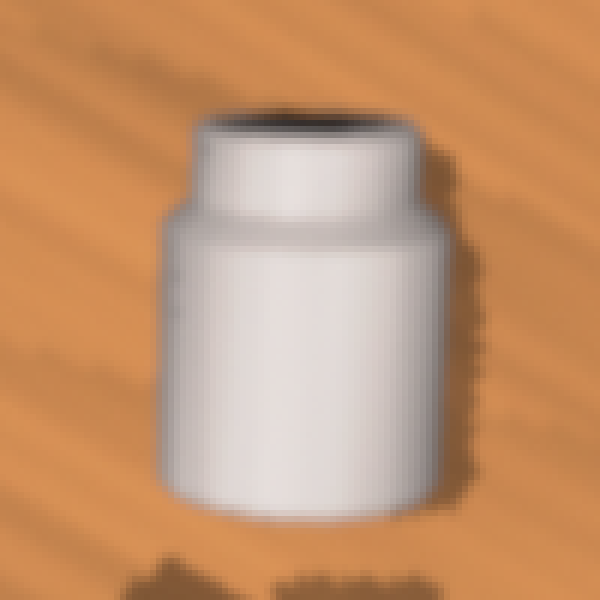

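```bash
python3 -c "
from h import *
hand((391,209),(390.3,255),(391,194))
grab(673,-682.5,70,-58.5)"
```

```text
shoulder [ 673.1 -682.5] widetop [ 639.6 -704. ] len 39.7 ang 32.7 drive end [ 683.3 -676.8]
tcp [ 627.5 -640.4  183.2] rot [ -90.1    2.4 -149.2] jaw -59.2 grip 71.4 q6 9.2 t 37.3
turn units -0.14
units now    [-0.66  5.69  2.98]
units after turn [-0.63  5.69  2.99]
```

```bash
python3 -m handwheel '[[0.5,-0.2,0.3,1,-0.3],[0.5,-0.2,0.6,1,0],[0.5,-0.2,0.8,0.9,0],[0.5,0,0.8,0,0],[0.5,0,0.8,0,0],[0.5,0,0.8,0,0],[0.5,0,0.8,0,0],[0.5,0,0,0,0]]'
python3 -c "
from h import *
save('wrist','w28.png')
grab(673,-682.5,8,-57.5)"
```

```text
clock: 38.1
tcp_pos: [671.2, -676.4, 84.8]
eef_rot: [-90.1, 2.4, -147.6]
force: [0.3, -0.3, -0.2]
gripper_width: 0.749
tcp [ 671.6 -676.9   86.6] rot [ -90.     2.4 -147.6] jaw -57.6 grip 71.2 q6 8.1 t 38.15
turn units -0.02
units now    [0.23 3.92 0.27]
units after turn [0.23 3.92 0.27]
```

View pics/w28.png

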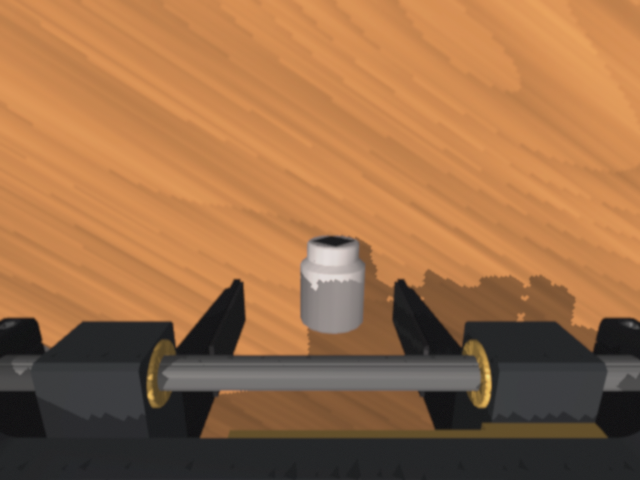

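```bash
python3 -c "
from h import *
hand((332.5,269),(332,326),(333,243))"
python3 -m handwheel '[[0.5,0.1,0.8,0.25,0],[0.5,0.1,0.9,0,0],[0.5,0,0.9,0,0],[0.5,0,0.8,0,0],[0.5,0,0,0,0]]'
python3 -c "
from h import *
grab(674,-682.5,8,-57.5)"
```

```text
shoulder [ 675.  -684.5] widetop [ 643.4 -704.6] len 37.5 ang 32.4 drive end [ 687.7 -676.9]
clock: 38.65
tcp_pos: [673.8, -683.4, 15.5]
eef_rot: [-89.8, 2.4, -147.6]
force: [-0.5, 0.8, -1.7]
gripper_width: 0.749
tcp [ 673.8 -683.4   15.5] rot [ -89.8    2.4 -147.6] jaw -57.6 grip 71.1 q6 7.7 t 38.65
turn units -0.03
units now    [-0.04  0.38 -0.03]
units after turn [-0.04  0.38 -0.03]
```

```bash
python3 -m handwheel '[[0.5,-0.1,0.38,0,0],[0.5,0,0,0,0]]'
python3 -m handwheel '[[-1,0,0,0,0],[-1,0,0,0,0],[-1,0,0,0,0],[-1,0,0,0,0]]' 4
python3 -m handwheel '[[-1,0,-0.3,0,0],[-1,0,-0.3,0,0],[-1,0,-0.3,0,0],[-1,0,-0.4,0,0],[-1,0,-0.4,0,0],[-1,0,-0.4,0,0],[-1,0,0,0,0],[-1,0,0,0,0]]'
python3 -c "
from h import *
need(0,0,0);save('wrist','w29.png')"
```

```text
clock: 38.85
tcp_pos: [675.6, -681.6, 5.9]
eef_rot: [-89.9, 2.4, -147.6]
force: [0.1, 0.1, -0.7]
gripper_width: 0.749
clock: 39.25
tcp_pos: [676.9, -682.7, 9.3]
eef_rot: [-89.6, 2.5, -147.6]
force: [-0.1, 0.2, 0.5]
gripper_width: 0.471
clock: 40.05
tcp_pos: [674.6, -683.2, 54.5]
eef_rot: [-89.7, 2.4, -147.6]
force: [0.5, 0.4, -2.6]
gripper_width: 0.44
tcp [ 674.6 -683.2   54.5] rot [ -89.7    2.4 -147.6] jaw -57.6 grip 41.8 q6 7.9 t 40.05
units now    [ 10.29   2.02 -46.93]
```

View pics/w29.png

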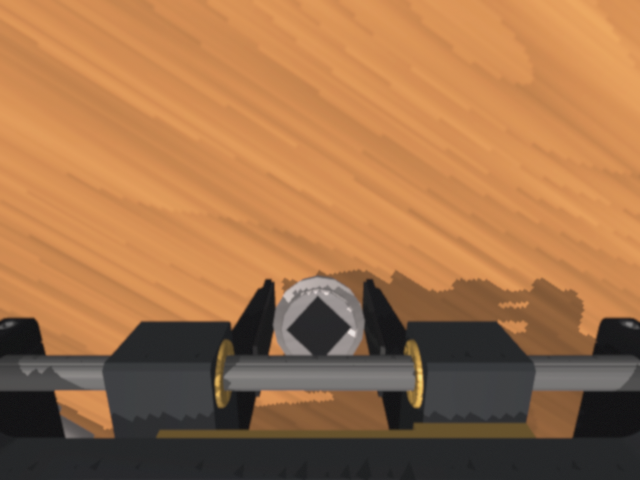

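```bash
python3 -m handwheel '[[-1,0,0.3,0,0],[-1,0,0,0,0],[-1,0,0,0,0],[-1,0,0,0,0]]' 3
python3 -c "
from h import *
need(0,0,0);im=save('wrist','w30.png')
cv2.imwrite('pics/w30z.png',cv2.resize(im[200:380,240:400,::-1],None,fx=3.5,fy=3.5,interpolation=3))"
```

```text
clock: 40.5
tcp_pos: [674.3, -682.4, 45.6]
eef_rot: [-89.8, 2.4, -147.6]
force: [-0.9, -0.5, -2.2]
gripper_width: 0.441
tcp [ 674.3 -682.4   45.6] rot [ -89.8    2.4 -147.6] jaw -57.6 grip 41.9 q6 7.9 t 40.5
units now    [ 10.28   1.72 -46.88]
```

View pics/w30z.png

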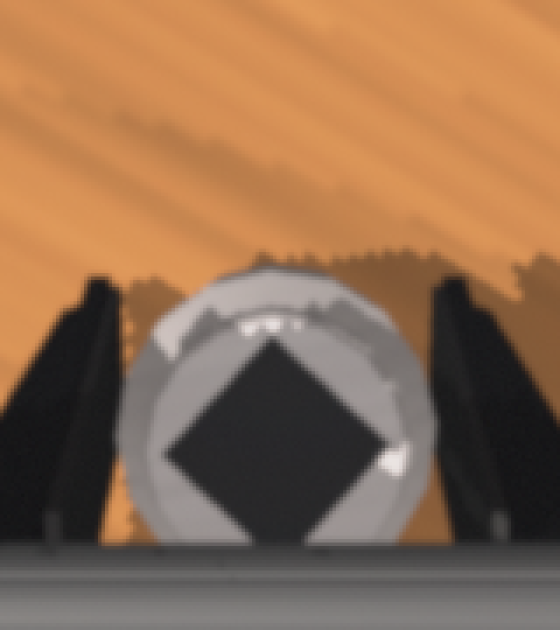

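```bash
cat >> h.py <<'E'
def held2(dv,sv,g=-11,c=36):
    from scipy.optimize import least_squares
    p=cams.camera_params('wrist');M=p['mount']
    def pv(X):
        q=M[:3,:3].T@(np.array(X,float)-M[:3,3]);v=p['K']@q;return v[1]/v[2]
    def W(q):
        t=q[1]; d=np.array([np.sin(t),-np.cos(t),0]); b=np.array([-np.cos(t),-np.sin(t),0]); return np.array([q[0]*10,g,0])-c*d,d,b
    def f(q):
        w,d,b=W(q); return [pv(w+54*d)-dv,pv(w+40*d+21*b)-sv]
    o=least_squares(f,[0,0]).x; w,d,b=W(o)
    print('contact x',o[0]*10,'wide end',w.round(1),'tilt',np.degrees(o[1]).round(1),'bottom row',pv(w+21*b).round(1))
E
python3 -c "
from h import *
held2(328.5,276.5);held2(328.5,276.5,-15);held2(330,276.5)"
```

```text
contact x 6.589710600172549 wide end [19.5 22.6  0. ] tilt -21.0 bottom row 274.5
contact x 5.102420702641455 wide end [19.4 18.1  0. ] tilt -23.4 bottom row 277.4
contact x 6.333027642508359 wide end [17.7 23.2  0. ] tilt -18.4 bottom row 271.1
```

```bash
python3 -m handwheel '[[-1,0,0.4,0,0],[-1,0,0.3,0,0]]' 4
python3 -m handwheel '[[-1,0,0.25,0,0]]'
python3 -m handwheel '[[-1,0,0.25,0,0]]'
python3 -c "
from h import *
need(0,0,0);im=save('wrist','w31.png')
cv2.imwrite('pics/w31z.png',cv2.resize(im[200:380,240:400,::-1],None,fx=3.5,fy=3.5,interpolation=3))"
```

```text
clock: 40.75
tcp_pos: [675.3, -682.7, 32.3]
eef_rot: [-89.7, 2.4, -147.6]
force: [-0.8, -0.2, 1.9]
gripper_width: 0.442
clock: 40.85
tcp_pos: [675.6, -683.7, 29.0]
eef_rot: [-89.6, 2.4, -147.6]
force: [-1.8, -0.8, 5.6]
gripper_width: 0.439
clock: 40.95
tcp_pos: [675.9, -684.8, 26.2]
eef_rot: [-89.4, 2.4, -147.6]
force: [-3.1, -0.2, 5.1]
gripper_width: 0.433
tcp [ 675.9 -684.8   26.2] rot [ -89.4    2.4 -147.6] jaw -57.6 grip 41.1 q6 7.9 t 40.95
units now    [ 10.25   0.4  -47.02]
```

View pics/w31z.png

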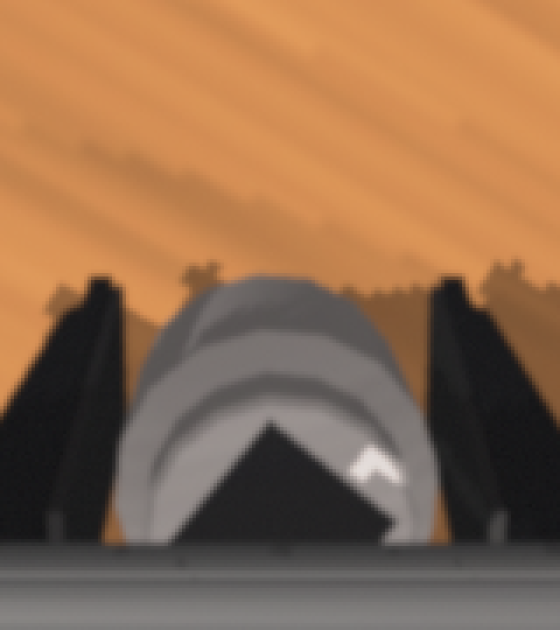

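```bash
python3 -m handwheel '[[-1,0,0.1,0,0],[-1,0,0,0,0]]' 4
python3 -m handwheel '[[-1,0,-0.1,0,0],[-1,0,-0.3,0,0],[-1,0,-1,0,0],[-1,0,-0.5,0,0]]' 30
python3 -c "
from h import *
held(356,295,279)
need(0,0,0);im=save('wrist','w32.png')
cv2.imwrite('pics/w32z.png',cv2.resize(im[200:380,240:400,::-1],None,fx=3.5,fy=3.5,interpolation=3))"
```

```text
clock: 41.2
tcp_pos: [675.7, -685.6, 25.0]
eef_rot: [-89.3, 2.3, -147.7]
force: [-2.1, -0.0, 0.2]
gripper_width: 0.432
clock: 41.6
tcp_pos: [673.4, -682.2, 56.2]
eef_rot: [-90.0, 2.4, -147.6]
force: [-0.5, -0.3, -0.7]
gripper_width: 0.419
wide end centre at tool x,y [17.9 13. ] tilt rel tool -13.4
tcp [ 673.4 -682.2   56.2] rot [ -90.     2.4 -147.6] jaw -57.6 grip 39.8 q6 7.9 t 41.6
units now    [ 10.28   2.35 -46.84]
```

View pics/w32z.png

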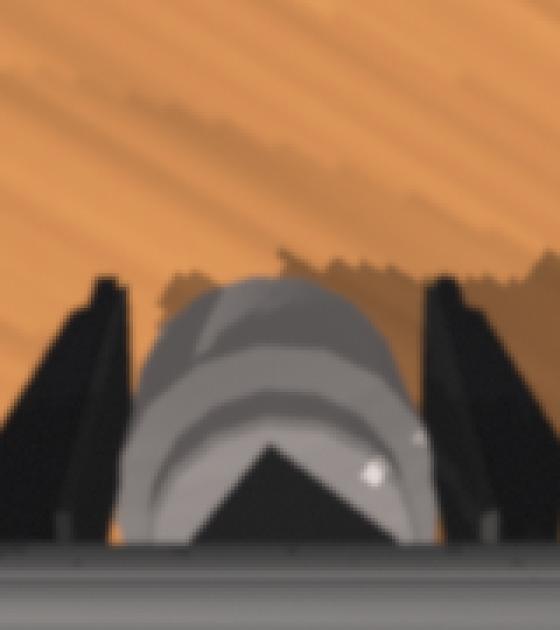

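```bash
python3 -m handwheel '[[-1,0,0.8,0,0],[-1,0,0.4,0,0],[-1,0,0.2,0,0]]' 30
python3 -m handwheel '[[-1,0,0.2,0,0]]' 30
```

```text
clock: 41.95
tcp_pos: [675.7, -682.6, 30.7]
eef_rot: [-89.6, 2.5, -147.6]
force: [-0.3, -0.3, -2.5]
gripper_width: 0.417
clock: 42.05
tcp_pos: [675.2, -682.0, 24.7]
eef_rot: [-89.8, 2.4, -147.6]
force: [-6.6, 0.6, 17.1]
gripper_width: 0.42
```

```bash
python3 -m handwheel '[[0.1,0,0,0,0],[0.1,0,0,0,0],[0.1,0,0,0,0]]'
python3 -c "
from h import *
need(0,0,0);im=save('wrist','w33.png')
cv2.imwrite('pics/w33z.png',cv2.resize(im[200:400,220:420,::-1],None,fx=3,fy=3,interpolation=3))"
```

```text
clock: 42.35
tcp_pos: [675.5, -682.3, 24.6]
eef_rot: [-89.8, 2.4, -147.6]
force: [0.7, 1.0, 0.3]
gripper_width: 0.543
tcp [ 675.5 -682.3   24.6] rot [ -89.8    2.4 -147.6] jaw -57.6 grip 51.6 q6 7.9 t 42.35
units now    [ 10.28   0.59 -46.9 ]
```

View pics/w33z.png

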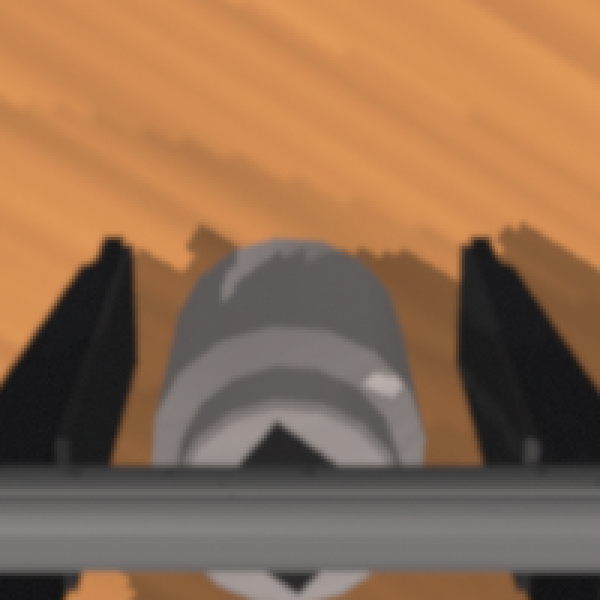

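```bash
python3 -c "
from h import *
held(368,308,280)"
```

```text
wide end centre at tool x,y [21.9 22.9] tilt rel tool -5.2
```

```bash
python3 -m handwheel '[[0.2,0.3,0,0,0],[0.2,0.3,0,0,0],[0.2,0.3,0,0,0],[0.2,0,0,0,0]]'
python3 -c "
from h import *
need(0,0,0);im=save('wrist','w34.png')
cv2.imwrite('pics/w34z.png',cv2.resize(im[200:400,220:420,::-1],None,fx=3,fy=3,interpolation=3))"
```

```text
clock: 42.8
tcp_pos: [659.3, -693.6, 25.6]
eef_rot: [-89.6, 2.4, -147.6]
force: [1.0, -0.3, 0.4]
gripper_width: 0.6
tcp [ 659.3 -693.6   25.6] rot [ -89.6    2.4 -147.6] jaw -57.6 grip 57.0 q6 6.7 t 42.8
units now    [  9.3    0.56 -46.95]
```

View pics/w34z.png

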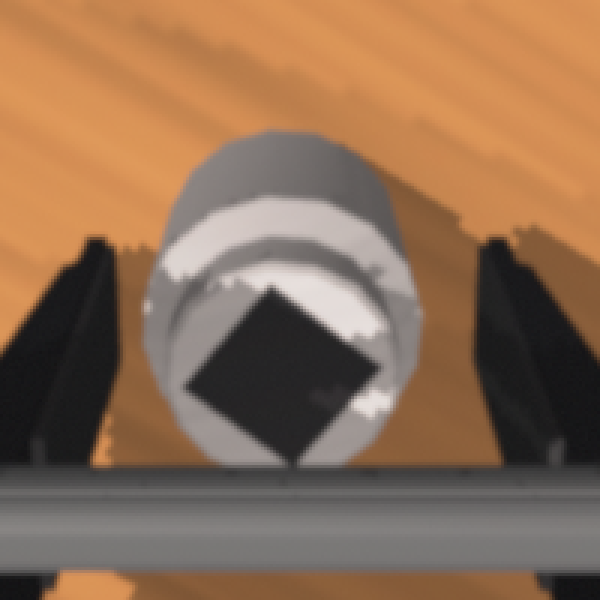

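```bash
python3 -c "
from h import *
held(324,265.7,243.5)"
python3 -m handwheel '[[-1,0,0.1,0,0],[-1,0,0,0,0],[-1,0,0,0,0],[-1,0,0,0,0]]' 30
python3 -m handwheel '[[-1,0,-0.5,0,0],[-1,0,-1,0,0],[-1,0,0,0,0]]' 30
python3 -c "
from h import *
need(0,0,0);im=save('wrist','w35.png')
cv2.imwrite('pics/w35z.png',cv2.resize(im[200:400,220:420,::-1],None,fx=3,fy=3,interpolation=3))"
```

```text
wide end centre at tool x,y [ 2.5 27.7] tilt rel tool -3.7
clock: 43.25
tcp_pos: [659.6, -693.1, 23.6]
eef_rot: [-89.6, 2.4, -147.6]
force: [-0.6, -0.7, -0.1]
gripper_width: 0.433
clock: 43.55
tcp_pos: [658.2, -692.5, 53.2]
eef_rot: [-89.8, 2.4, -147.6]
force: [0.8, -1.0, -1.3]
gripper_width: 0.433
tcp [ 658.2 -692.5   53.2] rot [ -89.8    2.4 -147.6] jaw -57.6 grip 41.1 q6 6.7 t 43.55
units now    [  9.31   2.12 -46.88]
```

View pics/w35z.png

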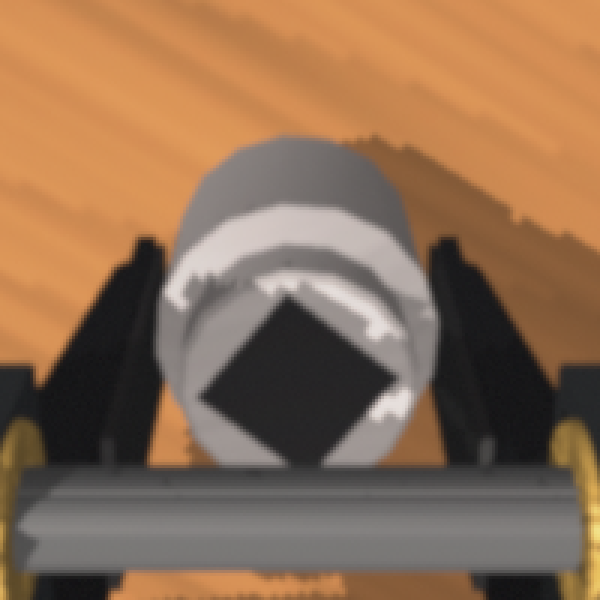

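```bash
python3 -c "
from h import *
place(5,2,24,130)"
```

```text
target tcp [540.8 314.2 166.1]
tcp [ 657.7 -691.9   51. ] rot [ -90.     2.4 -147.6] jaw -57.6 grip 41.3 q6 6.7 t 43.6
units now    [-22.26  -4.86 -45.59]
```

```bash
python3 -m handwheel '[[-1,0,-1,0,0],[-1,0,-1,0,0],[-1,-0.3,-1,-0.6,0],[-1,-0.5,-1,-1,0],[-1,-0.5,-0.8,-1,0],[-1,-0.5,0,-1,0],[-1,-0.5,0,-1,0],[-1,-0.5,0,-1,0],[-1,-0.5,0,-1,0],[-1,-0.5,0,-1,0],[-1,-0.5,0,-1,0],[-1,-0.5,0,-1,0]]'
python3 -m handwheel '[[-1,-0.5,0,-1,0],[-1,-0.5,0,-1,0],[-1,-0.5,0,-1,0],[-1,-0.5,0,-1,0],[-1,-0.5,0,-1,0],[-1,-0.5,0,-1,0],[-1,-0.5,0,-1,0],[-1,-0.5,0,-1,0],[-1,-0.5,0,-1,0],[-1,-0.5,0,-1,0],[-1,-0.5,0,-1,0],[-1,-0.5,0,-1,0]]'
python3 -c "
from h import *
place(5,2,24,130)"
```

```text
clock: 44.8
tcp_pos: [632.9, -480.0, 179.0]
eef_rot: [-88.6, 2.7, -147.8]
force: [-0.3, 1.6, -2.5]
gripper_width: 0.435
clock: 46.0
tcp_pos: [608.9, -202.7, 203.5]
eef_rot: [-87.1, 3.4, -147.8]
force: [0.1, 0.2, -2.3]
gripper_width: 0.431
target tcp [539.8 315.  166. ]
tcp [ 608.9 -202.7  203.5] rot [ -87.1    3.4 -147.8] jaw -58.0 grip 40.9 q6 33.8 t 46.0
units now    [-10.74   1.33 -23.84]
```

```bash
python3 -m handwheel '[[-1,-0.5,0,-1,0],[-1,-0.5,0,-1,0],[-1,-0.5,0,-1,0],[-1,-0.5,0,-1,0],[-1,-0.5,0,-1,0],[-1,-0.5,0,-1,0],[-1,-0.5,0,-1,0],[-1,-0.5,0,-1,0],[-1,-0.5,0,-1,0],[-1,-0.5,0,-1,0],[-1,-0.5,0,-1,0],[-1,-0.5,0,-1,0]]'
python3 -m handwheel '[[-1,-0.4,0.1,-1,0],[-1,-0.4,0.1,-1,0],[-1,-0.4,0.1,-1,0],[-1,-0.4,0.1,-1,0],[-1,-0.4,0.1,-1,0],[-1,-0.4,0.1,-1,0],[-1,-0.4,0.1,-1,0],[-1,-0.4,0.1,-1,0],[-1,-0.4,0.1,-1,0],[-1,-0.4,0.1,-1,0],[-1,0,0,0,0]]'
python3 -c "
from h import *
place(5,2,24,60);save('wrist','w36.png')"
```

```text
clock: 47.2
tcp_pos: [579.2, 82.8, 209.0]
eef_rot: [-86.7, 4.0, -147.8]
force: [0.2, 1.2, -2.5]
gripper_width: 0.433
clock: 48.3
tcp_pos: [535.5, 311.3, 192.6]
eef_rot: [-86.7, 4.8, -147.5]
force: [-0.6, -0.2, -2.1]
gripper_width: 0.435
target tcp [539.3 314.9  96. ]
tcp [535.5 311.3 192.6] rot [ -86.7    4.8 -147.5] jaw -57.8 grip 41.3 q6 85.1 t 48.3
units now    [ 0.15  4.82 -0.33]
```

View pics/w36.png

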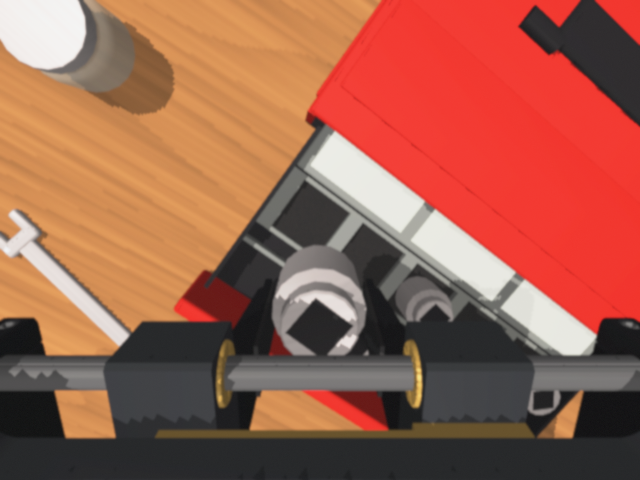

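```bash
python3 -m handwheel '[[-1,0.1,0.9,-0.2,0],[-1,0.05,0.9,-0.1,0],[-1,0,0.9,0,0],[-1,0,0.9,0,0],[-1,0,0.9,0,0],[-1,0,0.9,0,0],[-1,0,0,0,0]]'
python3 -c "
from h import *
place(5,2,24,0);save('wrist','w37.png')
u=np.array([.9966,-.083]);v=np.array([.083,.9966])
for a,b in ((-26,26),(-26,-26),(26,26),(26,-26)):
    q=np.array(PK[5])+a*u+b*v; print(a,b,proj('wrist',[*q,20]).round())"
```

```text
clock: 49.05
tcp_pos: [543.6, 309.6, 88.0]
eef_rot: [-86.4, 5.2, -147.8]
force: [-0.9, -0.1, -2.7]
gripper_width: 0.434
target tcp [539.  314.9  36. ]
tcp [543.6 309.6  88. ] rot [ -86.4    5.2 -147.8] jaw -58.1 grip 41.2 q6 85.7 t 49.05
units now    [ 0.29  2.55 -0.5 ]
-26 26 [248. 272.]
-26 -26 [312. 315.]
26 26 [295. 207.]
26 -26 [359. 254.]
```

View pics/w37.png

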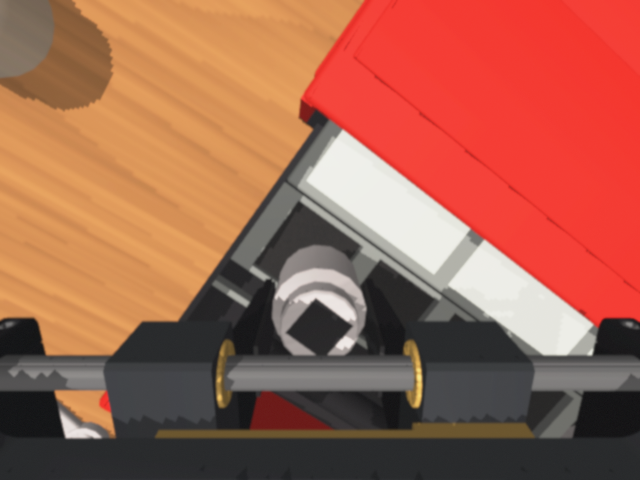

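```bash
python3 -m handwheel '[[-1,0.1,0.8,-0.25,0],[-1,0.05,0.7,-0.1,0],[-1,0,0.3,0,0],[-1,0,0,0,0]]'
python3 -c "
from h import *
place(5,2,24,0);save('wrist','w38.png')
u=np.array([.9966,-.083]);v=np.array([.083,.9966])
for a,b in ((-26,26),(-26,-26),(26,26),(26,-26)):
    q=np.array(PK[5])+a*u+b*v; print(a,b,proj('wrist',[*q,20]).round())"
```

```text
clock: 49.5
tcp_pos: [544.2, 315.1, 54.4]
eef_rot: [-86.3, 5.7, -147.8]
force: [-0.2, 1.0, -2.3]
gripper_width: 0.435
target tcp [538.9 314.8  36. ]
tcp [544.2 315.1  54.4] rot [ -86.3    5.7 -147.8] jaw -58.2 grip 41.3 q6 86.5 t 49.5
units now    [ 0.32  0.88 -0.19]
-26 26 [249. 295.]
-26 -26 [322. 344.]
26 26 [303. 222.]
26 -26 [376. 274.]
```

View pics/w38.png

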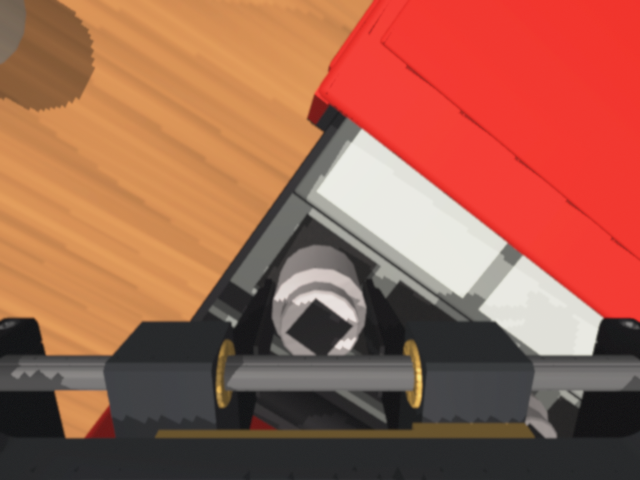

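```bash
python3 -m handwheel '[[-1,0.2,0.5,-0.05,0],[-1,0,0.3,0,0]]';python3 -m handwheel '[[-1,0,0.2,-0.05,0]]';python3 -m handwheel '[[-1,0,0.2,-0.05,0]]'
```

```text
clock: 49.75
tcp_pos: [543.4, 314.6, 39.3]
eef_rot: [-86.3, 5.9, -147.8]
force: [-0.4, -0.1, -1.8]
gripper_width: 0.436
clock: 49.85
tcp_pos: [544.4, 315.7, 36.1]
eef_rot: [-86.3, 6.0, -147.8]
force: [-0.9, -3.7, 14.7]
gripper_width: 0.436
clock: 49.95
tcp_pos: [547.3, 316.5, 35.7]
eef_rot: [-86.1, 6.3, -147.7]
force: [-1.2, -10.0, 19.9]
gripper_width: 0.432
```

```bash
python3 -m handwheel '[[0.25,0.05,-0.05,-0.05,0],[0.25,0,0,0,0],[0.25,0,0,0,0]]';python3 -m handwheel '[[0.25,0,-0.5,0,0],[0.25,0,-1,0,0],[0.25,0,-1,0,0],[0.25,0,-1,0,0],[0.5,0,-1,0,0],[0.5,0,-1,0,0],[0.5,0,-1,0,0],[0.5,0,0,0,0]]';python3 -c "
from h import *
im=save('wrist','w39.png');need(0,0,0)"
```

```text
clock: 50.25
tcp_pos: [548.9, 317.8, 39.8]
eef_rot: [-86.0, 6.7, -147.7]
force: [0.5, 0.8, 0.4]
gripper_width: 0.61
clock: 51.05
tcp_pos: [529.0, 318.2, 175.6]
eef_rot: [-86.1, 6.6, -147.7]
force: [0.5, -0.0, -0.0]
gripper_width: 0.75
tcp [528.3 317.7 173.7] rot [ -86.1    6.5 -147.7] jaw -58.1 grip 71.2 q6 86.7 t 51.1
units now    [31.6   5.09 -1.06]
```

View pics/w39.png

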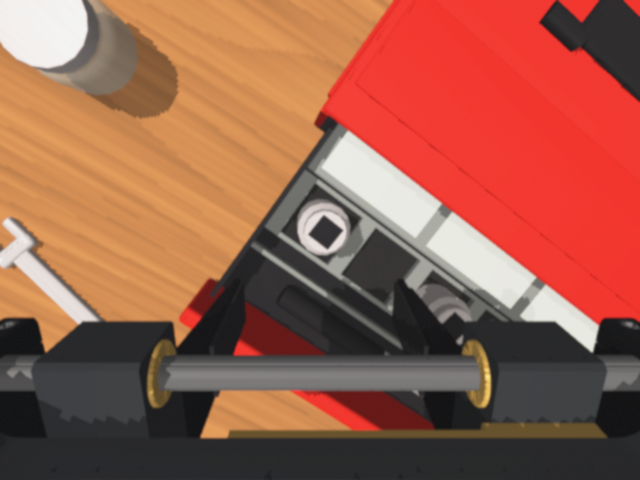

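```bash
python3 -c "
from h import *
need(613,-347,200)"
python3 -m handwheel '[[0.5,0.5,-0.3,1,0],[0.5,0.5,-0.3,1,0],[0.5,0.5,-0.3,1,0],[0.5,0.5,0,1,0],[0.5,0.5,0,1,0],[0.5,0.5,0,1,0],[0.5,0.5,0,1,0],[0.5,0.5,0,1,0],[0.5,0.5,0,1,0],[0.5,0.5,0,1,0],[0.5,0.5,0,1,0],[0.5,0.5,0,1,0]]'
python3 -m handwheel '[[0.5,0.3,0,1,0.8],[0.5,0.3,0,1,0.8],[0.5,0.3,0,1,0.8],[0.5,0.3,0,1,0.8],[0.5,0.3,0,1,0.8],[0.5,0,0,1,0.8],[0.5,0,0,1,0.8],[0.5,0,0,1,0.8],[0.5,0,0,1,0.8]]'
python3 -c "
from h import *
need(613,-347,200,-121)"
```

```text
tcp [528.3 317.7 173.7] rot [ -86.1    6.5 -147.7] jaw -58.1 grip 71.2 q6 86.7 t 51.1
units now    [13.97 -0.83 30.47]
clock: 52.3
tcp_pos: [543.0, 41.4, 174.2]
eef_rot: [-86.7, 4.9, -147.4]
force: [0.0, 0.5, -0.2]
gripper_width: 0.746
clock: 53.2
tcp_pos: [560.5, -147.3, 159.0]
eef_rot: [-90.4, 4.5, 178.0]
force: [-0.3, 0.5, -0.7]
gripper_width: 0.747
tcp [ 560.5 -147.3  159. ] rot [-90.4   4.5 178. ] jaw -92.0 grip 70.9 q6 70.4 t 53.2
turn units 6.33
units now    [-3.13 -1.88  9.88]
units after turn [-7.54 -1.51  7.19]
```

```bash
python3 -m handwheel '[[0.5,-0.4,-0.3,1,1],[0.5,-0.4,-0.3,1,1],[0.5,-0.5,-0.3,1,1],[0.5,-0.6,-0.2,1,1],[0.5,-0.7,-0.2,1,1],[0.5,-0.7,-0.2,0.8,1],[0.5,-0.8,0,0.8,0.33],[0.5,-0.8,0,0.8,0],[0.5,-0.8,0,0.8,0],[0.5,-0.4,0,0.3,0],[0.5,0,0,0,0]]'
python3 -c "
from h import *
save('wrist','w40.png')
need(613,-347,200,-121)
for o in sock('wrist'): print(o)"
```

```text
clock: 54.3
tcp_pos: [605.7, -358.7, 167.9]
eef_rot: [-92.6, 1.8, 147.4]
force: [-0.9, -0.0, -1.0]
gripper_width: 0.748
tcp [ 605.4 -358.   167.7] rot [-92.6   1.8 147.4] jaw -122.5 grip 71.2 q6 85.7 t 54.35
turn units -0.33
units now    [-0.08 -1.58 -0.74]
units after turn [-0.09 -1.58 -0.74]
```

View pics/w40.png

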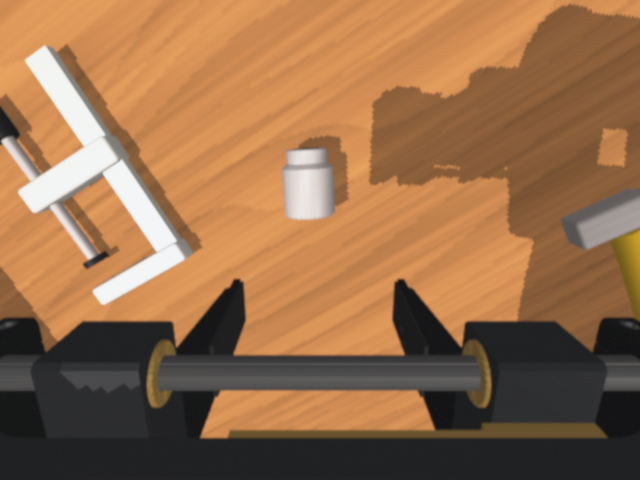

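```bash
python3 -c "
from h import *
hand((306.8,170),(308.5,217),(306,152))
grab(660,-377,60,-121.)"
```

```text
shoulder [ 655.  -372.7] widetop [ 623.4 -353.9] len 36.8 ang -30.9 drive end [ 666.6 -379.1]
tcp [ 605.5 -357.4  168.1] rot [-92.6   1.8 147.4] jaw -122.5 grip 71.2 q6 85.7 t 54.4
turn units -0.32
units now    [-2.67  5.52 -0.42]
units after turn [-2.69  5.52 -0.35]
```

```bash
python3 -c "
from h import *
grab(655.5,-373,70,-121.)"
python3 -m handwheel '[[0.5,-0.8,0.4,-0.2,-0.3],[0.5,-0.8,0.7,-0.2,0],[0.5,-0.8,0.8,0,0],[0.5,0,0.9,0,0],[0.5,0,0.9,0,0],[0.5,0,0.9,0,0],[0.5,0,0,0,0]]'
python3 -c "
from h import *
save('wrist','w41.png')
grab(655.5,-373,8,-121.)"
```

```text
tcp [ 605.5 -357.4  168.1] rot [-92.6   1.8 147.4] jaw -122.5 grip 71.2 q6 85.7 t 54.4
turn units -0.32
units now    [-2.39  5.01 -0.49]
units after turn [-2.41  5.01 -0.43]
clock: 55.1
tcp_pos: [655.3, -366.2, 73.7]
eef_rot: [-92.6, 1.7, 149.2]
force: [0.9, 0.2, -0.7]
gripper_width: 0.748
tcp [ 656.  -366.7   75.3] rot [-92.6   1.8 149.2] jaw -120.7 grip 71.3 q6 85.3 t 55.15
turn units 0.06
units now    [-0.05  3.36  0.41]
units after turn [-0.06  3.36  0.4 ]
```

View pics/w41.png

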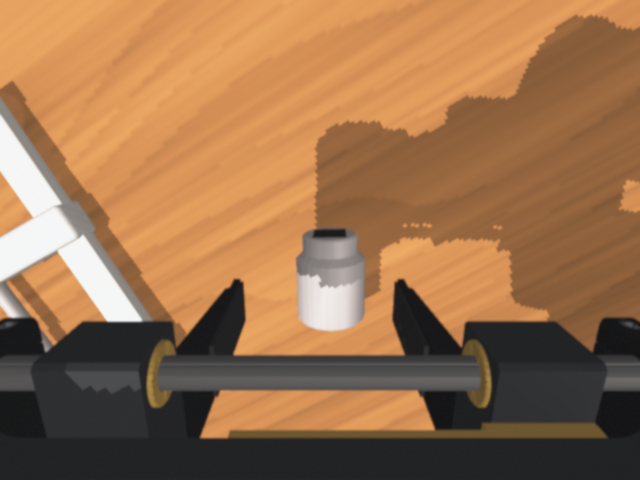

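```bash
python3 -c "
from h import *
hand((330.5,265),(331.5,323),(330,236))"
python3 -m handwheel '[[0.5,0,0.9,0.35,0],[0.5,0,0.9,0,0],[0.5,0,0.9,0,0],[0.5,0,0.3,0,0],[0.5,0,0,0,0]]'
python3 -c "
from h import *
grab(656.5,-374,8,-121.)"
```

```text
shoulder [ 657.6 -374.7] widetop [ 626.1 -357. ] len 36.1 ang -29.4 drive end [ 671.2 -382.3]
clock: 55.65
tcp_pos: [655.5, -372.8, 11.8]
eef_rot: [-92.6, 2.0, 149.1]
force: [0.4, -0.2, -0.9]
gripper_width: 0.751
tcp [ 655.5 -372.8   11.8] rot [-92.6   2.  149.1] jaw -120.8 grip 71.3 q6 84.6 t 55.65
turn units 0.05
units now    [-0.09  0.19  0.01]
units after turn [-0.09  0.19  0.01]
```

```bash
python3 -m handwheel '[[0.5,-0.1,0.2,0,0],[0.5,0,0,0,0]]'
python3 -m handwheel '[[-1,0,0,0,0],[-1,0,0,0,0],[-1,0,0,0,0],[-1,0,0,0,0]]' 4
python3 -m handwheel '[[-1,0,-0.3,0,0],[-1,0,-0.3,0,0],[-1,0,-0.3,0,0],[-1,0,-0.4,0,0],[-1,0,-0.4,0,0],[-1,0,-0.4,0,0],[-1,0,0,0,0],[-1,0,0,0,0]]' 3.5
python3 -c "
from h import *
need(0,0,0);im=save('wrist','w42.png')
cv2.imwrite('pics/w42z.png',cv2.resize(im[200:400,220:420,::-1],None,fx=3,fy=3,interpolation=3))"
```

```text
clock: 55.85
tcp_pos: [657.7, -373.9, 7.5]
eef_rot: [-92.6, 2.0, 149.1]
force: [0.6, -0.1, -0.3]
gripper_width: 0.75
clock: 56.25
tcp_pos: [659.3, -374.8, 10.2]
eef_rot: [-92.6, 2.2, 149.1]
force: [0.1, -0.2, -0.4]
gripper_width: 0.47
clock: 57.05
tcp_pos: [655.5, -374.9, 54.5]
eef_rot: [-92.5, 2.1, 149.2]
force: [0.4, 0.0, -2.8]
gripper_width: 0.438
tcp [ 655.5 -374.9   54.5] rot [-92.5   2.1 149.2] jaw -120.7 grip 41.6 q6 84.7 t 57.05
units now    [37.82  1.32  0.77]
```

View pics/w42z.png

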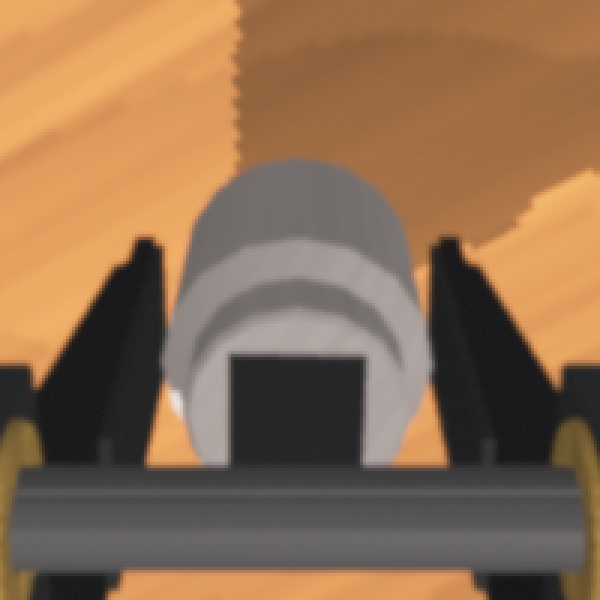

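```bash
python3 -m handwheel '[[-1,0,-0.2,0,0],[-1,0,-0.3,0,0]]' 30
python3 -c "
from h import *
held(338,279.5,252.7)
im=save('wrist','w43.png')
cv2.imwrite('pics/w43z.png',cv2.resize(im[200:400,220:420,::-1],None,fx=3,fy=3,interpolation=3))
place(4,6,32,130,-10)"
```

```text
clock: 57.3
tcp_pos: [654.1, -374.5, 63.1]
eef_rot: [-92.6, 1.9, 149.2]
force: [0.1, 0.0, -2.9]
gripper_width: 0.434
wide end centre at tool x,y [ 7.2 28.6] tilt rel tool -1.8
target tcp [532.2 243.5 174.2]
tcp [ 654.6 -374.9   64.6] rot [-92.6   2.  149.2] jaw -120.8 grip 41.1 q6 84.7 t 57.35
turn units 15.11
units now    [ 20.9   -5.17 -23.66]
units after turn [29.16 -7.01 11.14]
```

View pics/w43z.png

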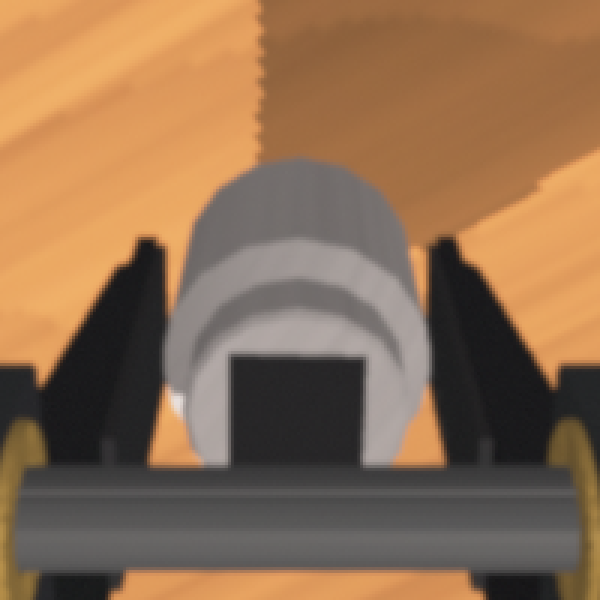

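```bash
python3 -m handwheel '[[-1,0,-1,0,-1],[-1,0,-1,0,-1],[-1,0,-1,0,-1],[-1,0,-1,0,-1],[-1,0,-1,0,-1],[-1,0,-0.5,0,-1],[-1,0,0,0,-1],[-1,0,0,0,-1],[-1,0,0,0,-1],[-1,0,0,0,-1],[-1,0,0,0,-1],[-1,0,0,0,-1]]'
python3 -c "
from h import *
place(4,7,30,130)"
```

```text
clock: 58.55
tcp_pos: [648.5, -377.2, 181.4]
eef_rot: [-89.6, 3.3, -153.5]
force: [0.4, 0.4, -2.8]
gripper_width: 0.43
target tcp [539.1 250.5 172.4]
tcp [ 648.5 -377.2  181.4] rot [ -89.6    3.3 -153.5] jaw -63.5 grip 40.9 q6 27.5 t 58.55
units now    [ -9.07   0.77 -30.54]
```

```bash
python3 -m handwheel '[[-1,-0.3,0,-1,0],[-1,-0.3,0,-1,0],[-1,-0.3,0,-1,0],[-1,-0.3,0,-1,0],[-1,-0.3,0,-1,0],[-1,-0.3,0,-1,0],[-1,-0.3,0,-1,0],[-1,-0.3,0,-1,0],[-1,-0.3,0,-1,0],[-1,-0.3,0,-1,0],[-1,-0.3,0,-1,0],[-1,-0.3,0,-1,0]]'
python3 -m handwheel '[[-1,-0.3,0,-1,0],[-1,-0.3,0,-1,0],[-1,-0.3,0,-1,0],[-1,-0.3,0,-1,0],[-1,-0.3,0,-1,0],[-1,-0.3,0,-1,0],[-1,-0.3,0,-1,0],[-1,-0.3,0,-1,0],[-1,-0.3,0,-1,0],[-1,-0.3,0,-1,0],[-1,-0.3,0,-1,0],[-1,-0.3,0,-1,0]]'
python3 -c "
from h import *
place(4,7,30,100)"
```

```text
clock: 59.75
tcp_pos: [602.9, -119.2, 184.9]
eef_rot: [-89.5, 3.3, -153.7]
force: [-0.3, 0.8, -3.5]
gripper_width: 0.434
clock: 60.95
tcp_pos: [552.7, 148.7, 189.0]
eef_rot: [-89.5, 3.6, -153.5]
force: [-0.5, -0.4, -3.1]
gripper_width: 0.431
target tcp [538.9 250.5 142.4]
tcp [552.7 148.7 189. ] rot [ -89.5    3.6 -153.5] jaw -63.5 grip 41.0 q6 72.8 t 60.95
units now    [-1.51  2.39 -4.88]
```

```bash
python3 -m handwheel '[[-1,-0.3,0.2,-1,0],[-1,-0.3,0.3,-1,0],[-1,-0.3,0.3,-1,0],[-1,-0.3,0.5,-1,0],[-1,-0.2,0.8,-0.6,0],[-1,0,0.9,0,0],[-1,0,0.9,0,0],[-1,0,0,0,0]]'
python3 -c "
from h import *
place(4,7,30,0);save('wrist','w44.png')
u=np.array([.9966,-.083]);v=np.array([.083,.9966])
for a,b in ((-26,26),(-26,-26),(26,26),(26,-26)):
    q=np.array(PK[4])+a*u+b*v; print(a,b,proj('wrist',[*q,20]).round())"
```

```text
clock: 61.75
tcp_pos: [535.5, 257.0, 110.2]
eef_rot: [-89.4, 3.9, -153.1]
force: [0.0, -0.7, -4.0]
gripper_width: 0.435
target tcp [538.8 250.5  42.4]
tcp [535.5 257.  110.2] rot [ -89.4    3.9 -153.1] jaw -63.1 grip 41.3 q6 83.7 t 61.75
units now    [0.23 3.38 0.33]
-26 26 [278. 268.]
-26 -26 [339. 304.]
26 26 [316. 207.]
26 -26 [379. 245.]
```

View pics/w44.png

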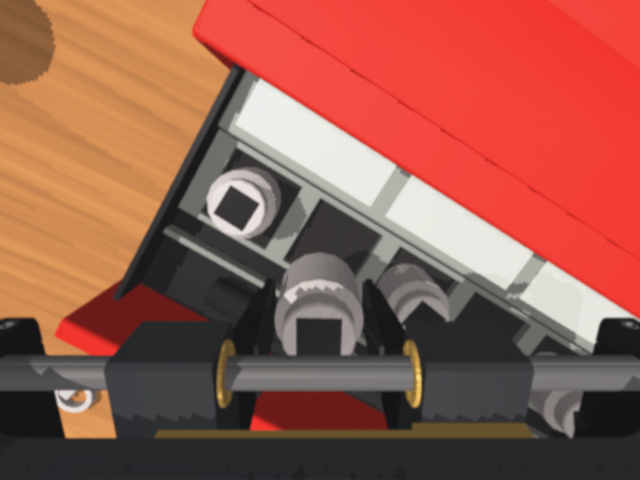

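```bash
python3 -m handwheel '[[-1,0,0.7,0.3,0],[-1,0,0.8,0.15,0],[-1,0,0.6,0,0],[-1,0,0,0,0]]'
python3 -c "
from h import *
place(4,7,30,0);save('wrist','w45.png')
u=np.array([.9966,-.083]);v=np.array([.083,.9966])
for a,b in ((-26,26),(-26,-26),(26,26),(26,-26)):
    q=np.array(PK[4])+a*u+b*v; print(a,b,proj('wrist',[*q,20]).round())"
```

```text
clock: 62.2
tcp_pos: [545.3, 249.4, 68.9]
eef_rot: [-89.4, 4.2, -153.2]
force: [0.5, -0.3, -2.9]
gripper_width: 0.432
target tcp [538.6 250.4  42.4]
tcp [545.3 249.4  68.9] rot [ -89.4    4.2 -153.2] jaw -63.2 grip 41.1 q6 82.7 t 62.2
units now    [ 0.37  1.3  -0.21]
-26 26 [253. 298.]
-26 -26 [325. 338.]
26 26 [297. 227.]
26 -26 [371. 271.]
```

View pics/w45.png

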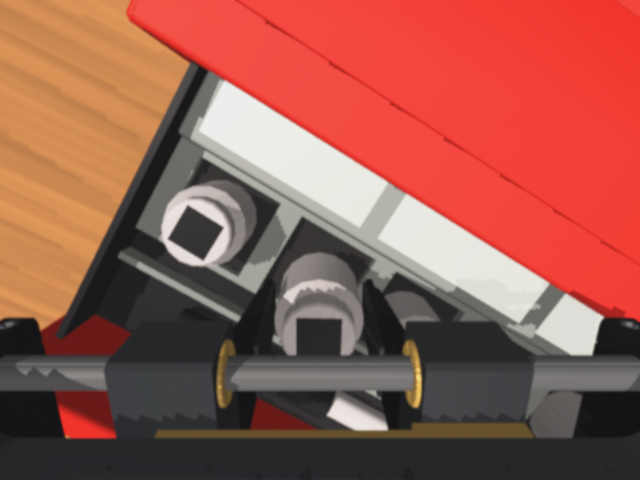

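```bash
python3 -m handwheel '[[-1,0.1,0.6,-0.1,0],[-1,0.05,0.3,0,0],[-1,0,0,0,0]]'
python3 -c "
from h import *
place(4,7,30,0);save('wrist','w46.png')
u=np.array([.9966,-.083]);v=np.array([.083,.9966])
for a,b in ((-26,26),(-26,-26),(26,26),(26,-26)):
    q=np.array(PK[4])+a*u+b*v; print(a,b,proj('wrist',[*q,20]).round())"
```

```text
clock: 62.55
tcp_pos: [544.3, 250.8, 51.3]
eef_rot: [-89.4, 4.4, -153.2]
force: [-0.5, 1.1, -2.6]
gripper_width: 0.435
target tcp [538.5 250.4  42.4]
tcp [544.3 250.8  51.3] rot [ -89.4    4.4 -153.2] jaw -63.2 grip 41.3 q6 82.9 t 62.55
units now    [ 0.3   0.42 -0.12]
-26 26 [252. 309.]
-26 -26 [329. 352.]
26 26 [298. 233.]
26 -26 [378. 280.]
```

View pics/w46.png

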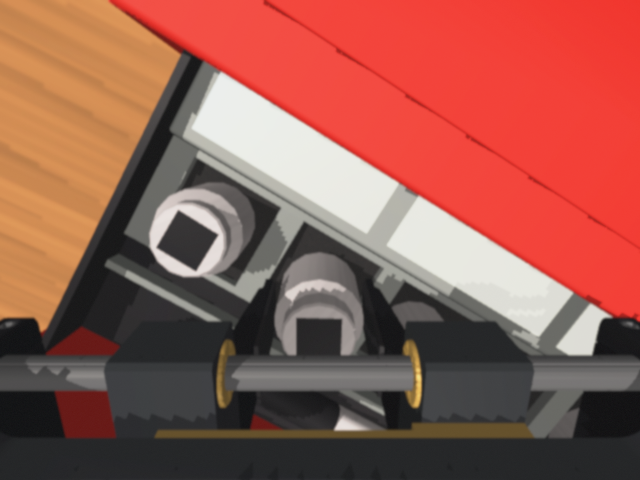

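```bash
python3 -m handwheel '[[-1,0.05,0.3,-0.05,0]]';python3 -m handwheel '[[-1,0,0.2,-0.05,0]]';python3 -m handwheel '[[-1,0,0.2,-0.05,0]]'
```

```text
clock: 62.7
tcp_pos: [544.6, 251.8, 46.6]
eef_rot: [-89.3, 4.6, -153.2]
force: [0.1, -0.8, -3.6]
gripper_width: 0.432
clock: 62.8
tcp_pos: [545.2, 253.1, 43.4]
eef_rot: [-89.3, 4.7, -153.2]
force: [-0.3, -2.1, 5.9]
gripper_width: 0.432
clock: 62.9
tcp_pos: [547.9, 253.7, 43.1]
eef_rot: [-89.1, 4.9, -153.1]
force: [-1.8, -11.0, 21.2]
gripper_width: 0.431
```

```bash
python3 -m handwheel '[[0.15,0.05,-0.05,-0.05,0],[0.15,0,0,0,0],[0.15,0,0,0,0]]';python3 -m handwheel '[[0.15,0,-0.5,0,0],[0.15,0,-1,0,0],[0.15,0,-1,0,0],[0.15,0,-1,0,0],[0,0,-1,0,0],[0,0,-1,0,0],[0,0,-1,0,0],[0,0,0,0,0]]';python3 -c "
from h import *
im=save('wrist','w47.png');need(0,0,0);save('scene','c47.png')"
```

```text
clock: 63.2
tcp_pos: [549.3, 255.0, 47.2]
eef_rot: [-89.0, 5.3, -153.1]
force: [0.5, 0.1, -0.8]
gripper_width: 0.571
clock: 64.0
tcp_pos: [535.4, 252.2, 183.5]
eef_rot: [-89.1, 5.2, -153.0]
force: [0.6, 0.5, -0.0]
gripper_width: 0.501
tcp [534.6 251.9 181.6] rot [ -89.1    5.  -153. ] jaw -63.1 grip 47.8 q6 83.3 t 64.05
units now    [30.22  6.43 -1.  ]
```

View pics/w47.png

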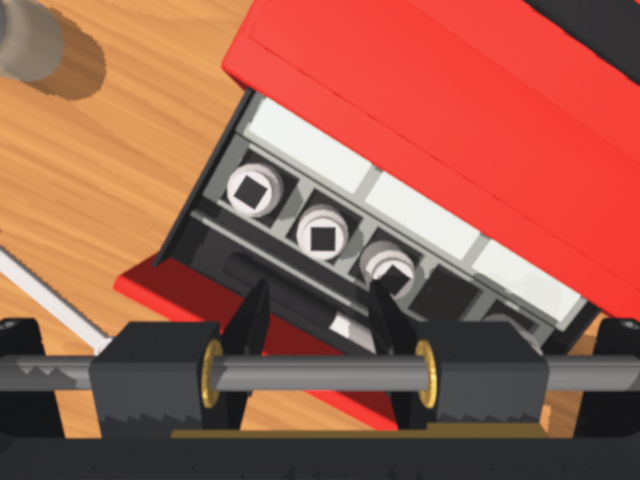

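View pics/c47.png

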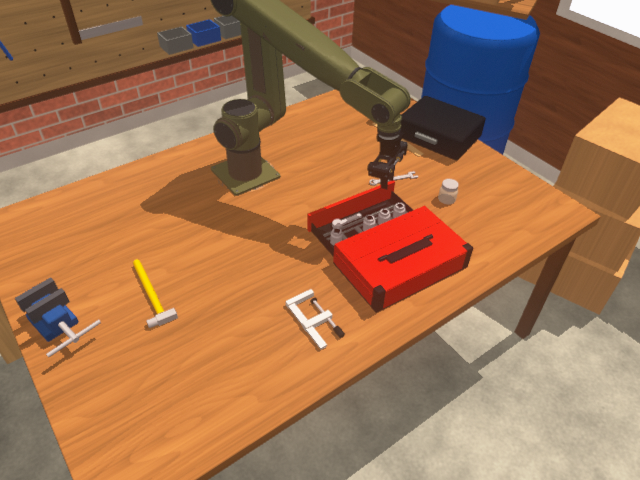

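```bash
python3 -m handwheel '[[-1,0,0,0,-1],[-1,0,0,0,-1],[-1,0,0,0,-1],[-1,0,0,0,-1],[-1,0,0,0,-1],[-1,0,0,0,-1],[-1,0,0,0,-1],[-1,0,0,0,-1],[-1,0,0,0,-1],[-1,0,0,0,-1],[-1,0,0,0,-1],[-1,0,0,0,-1]]' 30
python3 -c "
from h import *
need(365,198,150,-4.8)"
```

```text
clock: 65.3
tcp_pos: [521.1, 247.2, 152.4]
eef_rot: [-87.6, 0.9, -95.8]
force: [0.4, -0.5, 0.8]
gripper_width: 0.004
tcp [521.1 247.2 152.4] rot [-87.6   0.9 -95.8] jaw -5.8 grip 0.4 q6 26.0 t 65.3
turn units -0.22
units now    [ 3.23 -0.25 -7.52]
units after turn [ 3.1  -0.25 -7.57]
```

```bash
python3 -m handwheel '[[-1,0.4,0,-1,-0.2],[-1,0.4,0,-1,0],[-1,0.4,0,-1,0],[-1,0.4,0,-1,0],[-1,0.4,0,-1,0],[-1,0.4,0,-1,0],[-1,0.4,0,-1,0],[-1,0.3,0,-0.5,0],[-1,0,0.5,0,0],[-1,0,0,0,0]]'
python3 -c "
from h import *
need(365,198,50,-4.8)"
```

```text
clock: 66.3
tcp_pos: [350.6, 192.5, 115.0]
eef_rot: [-89.3, 0.1, -94.7]
force: [0.5, -0.3, -0.8]
gripper_width: 0.006
tcp [350.6 192.5 115. ] rot [-89.3   0.1 -94.7] jaw -4.7 grip 0.6 q6 26.1 t 66.3
turn units 0.01
units now    [-0.33  3.26  0.65]
units after turn [-0.33  3.26  0.65]
```

```bash
python3 -m handwheel '[[-1,-0.3,0.8,0.2,0],[-1,0,0.8,0.2,0],[-1,0,0.8,0,0],[-1,0,0.8,0,0],[-1,0,0,0,0],[-1,0,0,0.5,0]]'
python3 -c "
from h import *
need(400,197,50,-4.8);save('wrist','w48.png')"
```

```text
clock: 66.9
tcp_pos: [371.0, 197.6, 44.9]
eef_rot: [-89.6, -0.1, -94.8]
force: [0.8, 0.8, -0.2]
gripper_width: 0.002
tcp [371.  197.6  44.9] rot [-89.6  -0.1 -94.8] jaw -4.8 grip 0.2 q6 25.7 t 66.9
turn units 0.01
units now    [-0.09 -0.24  1.45]
units after turn [-0.09 -0.24  1.45]
```

View pics/w48.png

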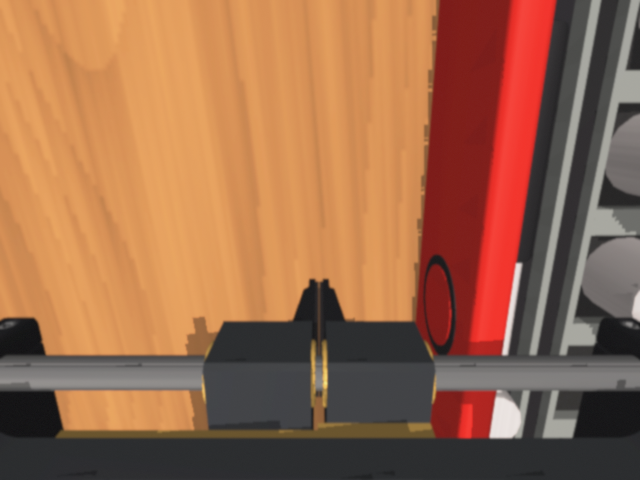

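```bash
python3 -m handwheel '[[-1,0,0,0.6,0],[-1,0,0,0.3,0],[-1,0,0,0.3,0],[-1,0,0,0.3,0],[-1,0,0,0.3,0],[-1,0,0,0.4,0],[-1,0,0,0.4,0],[-1,0,0,0.4,0],[-1,0,0,0.4,0]]'
python3 -m handwheel '[[-1,0,0,0.4,0],[-1,0,0,0.4,0],[-1,0,0,0.4,0],[-1,0,0,0.4,0]]'
```

```text
clock: 67.85
tcp_pos: [447.3, 192.6, 49.3]
eef_rot: [-89.4, 0.1, -94.8]
force: [-1.8, 0.2, 0.1]
gripper_width: 0.005
clock: 68.25
tcp_pos: [482.0, 189.9, 49.4]
eef_rot: [-89.4, 0.1, -94.8]
force: [-0.7, 1.4, 0.5]
gripper_width: 0.004
```

```bash
python3 -m handwheel '[[-1,0,0,0.4,0],[-1,0,0,0.4,0],[-1,0,0,0.4,0],[-1,0,0,0.4,0],[-1,0,0,0.4,0],[-1,0,0,0.4,0]]'
python3 -m handwheel '[[-1,0,0,0.3,0],[-1,0,0,0.3,0],[-1,0,0,0.3,0]]'
python3 -m handwheel '[[-1,0,0,0.3,0],[-1,0,0,0.3,0]]'
```

```text
clock: 68.85
tcp_pos: [532.9, 185.7, 49.4]
eef_rot: [-89.6, 0.1, -94.8]
force: [-4.2, 1.7, 1.2]
gripper_width: 0.001
clock: 69.15
tcp_pos: [552.0, 184.2, 49.4]
eef_rot: [-89.7, 0.1, -94.8]
force: [-4.3, 1.2, 1.6]
gripper_width: 0.005
clock: 69.35
tcp_pos: [564.5, 183.3, 49.4]
eef_rot: [-89.8, 0.1, -94.8]
force: [-4.2, 2.0, 2.3]
gripper_width: 0.005
```

```bash
python3 -m handwheel '[[-1,0,0,0.3,0]]'
python3 -m handwheel '[[-1,0,0,0.3,0]]'
python3 -m handwheel '[[-1,0,0,0.3,0]]'
python3 -m handwheel '[[-1,0,0,0.3,0]]'
```

```text
clock: 69.45
tcp_pos: [570.8, 182.8, 49.4]
eef_rot: [-89.8, 0.1, -94.8]
force: [-4.4, 2.2, 1.7]
gripper_width: 0.004
clock: 69.55
tcp_pos: [577.0, 182.3, 49.4]
eef_rot: [-89.8, 0.1, -94.8]
force: [-6.4, 0.9, 2.7]
gripper_width: 0.006
clock: 69.65
tcp_pos: [578.6, 182.2, 49.3]
eef_rot: [-90.6, 0.1, -94.8]
force: [-36.6, 3.7, 25.3]
gripper_width: 0.005
clock: 69.75
tcp_pos: [577.9, 182.2, 49.5]
eef_rot: [-91.7, -0.0, -94.8]
force: [-35.4, 1.4, 25.0]
gripper_width: 0.004
```

At the stop (36 N). Letting go.

```bash
python3 -m handwheel '[[-1,0,0,-0.6,0],[-1,0,0,-1,0],[-1,0,0,-1,0],[-1,0,0,-1,0],[-1,0,0,-1,0],[-1,0,0,0,0],[-1,0,0,0,0]]'
python3 -c "
from h import *
im=save('wrist','w49.png');need(0,0,0);save('side','s49.png');save('scene','c49.png')
for c in ('side','scene'):
  for n,z in (('hammer_mid',12),('wrench_mid',4),('clamp_mid',11),('jar_mid',37)):
    d=finder.tip_of(c,n)
    if d: print(c,n,d[0],onz(c,d[0]['location'],z).round())"
```

```text
clock: 70.45
tcp_pos: [492.3, 187.6, 54.3]
eef_rot: [-90.6, -0.2, -94.8]
force: [0.0, 0.1, -0.9]
gripper_width: 0.003
tcp [492.2 187.6  54.1] rot [-90.6  -0.2 -94.8] jaw -4.8 grip 0.3 q6 19.8 t 70.5
units now    [ 11.42   3.   -23.7 ]
side wrench_mid {'location': [231.3, 157.8], 'confidence': 0.54} [361. 451.   4.]
side clamp_mid {'location': [406.7, 313.9], 'confidence': 0.95} [ 748. -240.   11.]
side jar_mid {'location': [287.1, 132.7], 'confidence': 0.6} [556. 513.  37.]
scene hammer_mid {'location': [154.0, 293.5], 'confidence': 0.96} [ 382. -552.   12.]
scene clamp_mid {'location': [305.8, 322.9], 'confidence': 0.55} [ 748. -230.   11.]
scene jar_mid {'location': [446.6, 189.6], 'confidence': 0.88} [560. 549.  37.]
```

View pics/w49.png

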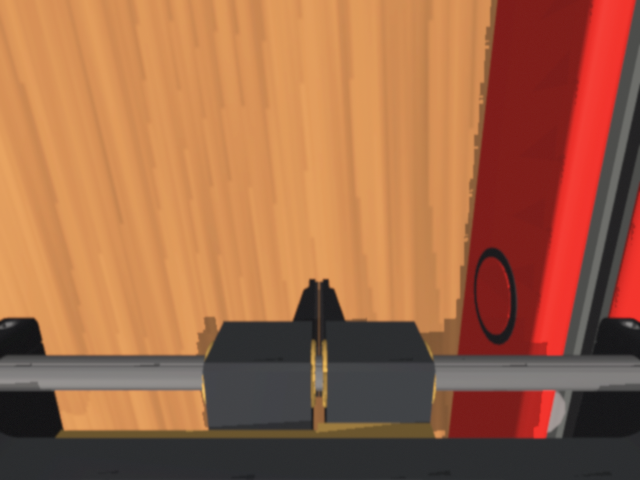

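View pics/s49.png

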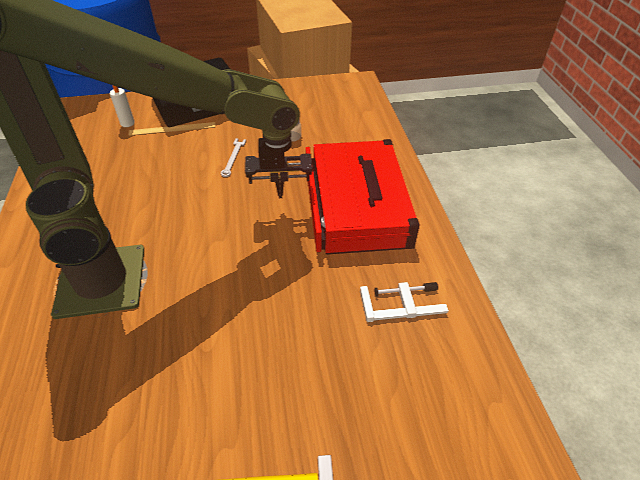

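```bash
python3 -m handwheel '[[-1,0,-1,-0.5,0],[-1,0,-1,-0.5,0],[-1,0,-1,0,0],[-1,0,-1,0,0],[-1,0,-1,0,0],[-1,0,-1,0,0],[-1,0,0,0,0],[-1,0,0,0,0]]'
python3 -c "
from h import *
im=save('wrist','w50.png');print(onz('wrist',(0,0),86));need(0,0,0)
for n,z in (('drawer_front',46),('front_edge',86)):
    for d in finder.tip_of('wrist',n): print(n,d,onz('wrist',d['location'],z).round(1))
save('scene','c50.png')
for n,z in (('drawer_front',46),('front_edge',86)):
    for d in finder.tip_of('scene',n): print(n,d,onz('scene',d['location'],z).round(1))
"
```

```text
clock: 71.8
tcp_pos: [470.9, 189.5, 176.4]
eef_rot: [-90.9, -0.2, -94.8]
force: [0.5, -0.1, -0.1]
gripper_width: 0.004
[291.84355631 355.79855425  86.        ]
tcp [471.  189.5 176.4] rot [-90.9  -0.2 -94.8] jaw -4.8 grip 0.3 q6 20.6 t 71.85
units now    [ 11.38   9.24 -22.52]
drawer_front {'location': [459.7, 231.5], 'confidence': 0.57} [580.  176.9  46. ]
front_edge {'location': [483.2, 242.5], 'confidence': 0.71} [583.1 180.3  86. ]
drawer_front {'location': [378.7, 228.9], 'confidence': 0.82} [585.5 191.   46. ]
front_edge {'location': [376.2, 221.5], 'confidence': 0.7} [583.  177.1  86. ]
```

View pics/w50.png

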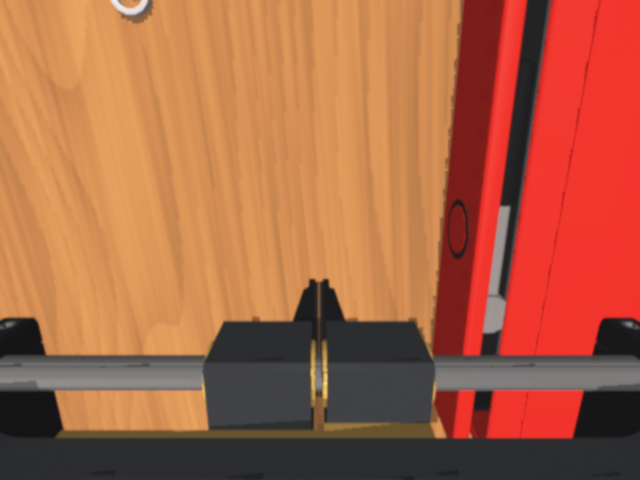

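View pics/c50.png

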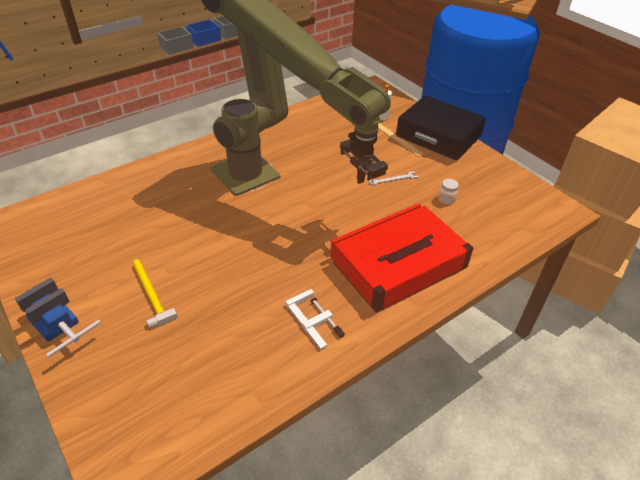

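```bash
python3 -c "
from h import *
a=cv2.imread('pics/scene0.png').astype(int);b=cv2.imread('pics/c50.png').astype(int)
print(abs(a-b)[225:285,325:400].mean(2).mean())
for c in ('scene','side','wrist'):
  cams.get_image(c)
  print(c,[(d['confidence'],d['rect']) for d in finder.search_frame(c,'socket1_center')])
print(state()['clock'],state()['force']);print(close_job())"
```

```text
4.7721481481481485
scene []
side [(0.69, [306.0, 146.3, 21.5, 106.2])]
wrist []
72.4 [-0.42861423  0.01056324  0.51407493]
the job is handed in; nothing more can be done
None
```

I handed the job in at 72.4 s with all four sockets standing drive end up in pockets 1, 3, 4 and 5. Pocket 2 is empty. I found no fifth socket in any picture.

- **Opening:** I pressed the drawer front to its stop and it sprang ajar. I then pinched the top edge and drew it out to its stop.
- **Sockets:** I gripped each one lightly near the shoulder so its heavy wide end swung down, then carried it upright to its pocket. One socket was knocked about 30 cm aside before I reached it. I found it in the camera pictures, stood it on the bench, re-gripped it and put it away. No socket was dropped.
- **Closing:** I pushed the drawer to its stop, where the force reached 36 N, and let go.

**Last checks:**
- **Sockets:** I last saw them upright just before closing. The shut drawer hides them, so I have no later look.
- **Drawer:** The network put the drawer front at x = 580 mm in the wrist picture, against about 581 mm when first latched, so it looks latched. The scene camera said 585 mm, but that network scatters by a few millimetres.
- **Other tools:** The hammer and clamp readings stayed within about 10 mm of the first ones. The wrench and jar readings moved 16 mm and 14–28 mm. The arm never went low near either of them, and they look unmoved in the pictures, so I take this as network scatter.
- **Fifth-socket search:** The last search gave one hit in the side picture. Its box matches the drawer front in shape and place, and I took it as false.

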